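# Weigh a sample bottle on the guarded scale

## Robot

A 6-joint arm with a two-finger parallel gripper is mounted at the origin on the work surface. World frame = base frame: x ahead of the robot, y to its left, z up, the work surface at z = 0. Lengths are in mm, angles in degrees, forces in N, time in s.
With the tool pointing down it reaches from about 225 to 875 mm from the base axis. Payload 3.4 kg.
Tool frame: the origin (TCP) lies between the finger pads; the fingertips stand 25 mm ahead of it and the grasp point (between the pads) lies 6 mm ahead of it; z points along the fingers, y is the direction in which the jaws open and shut (so a half turn about z gives the same grasp; the last joint's range is limited). The gripper opens to 85 mm and grips with 20 to 120 N. Pads are 22 mm wide; open, the fingers measure 114 mm over their backs; the gripper's body (76 mm by 85 mm) begins 54 mm behind the grasp point. The pads swing forward as they close: fully open they stand 13 mm farther back than shut.
Start: joints at [62.624, 15.808, 86.224, -0, 77.962, -6.933], TCP at [200.852, 538.812, 256.328] pointing down, gripper open.
Joint ranges: [-165.64, 165.64], [-43.16, 119.46], [12.63, 154.43], [-67.54, 247.53], [6.08, 155.33], [-154.97, 154.97]. Speed limits (degrees/s): [147.25, 147.25, 180, 180, 180, 180].

## Interface

Orientations are given as a 3x3 rotation matrix whose columns are the frame's x, y, z axes.
In Python, from bench import * gives the robot as it stands.
- The arm moves only by the tool send_rows, never from a script. Its argument "series" is a list of rows, each an object of numbers: "tx", "ty", "tz": the shift along the tool's x, y, z in cm; "spin": the turn about the tool's z in rad. A call has 1 to 20 rows; each row shifts and turns the commanded pose from where the row before left it, along the tool's axes as they then stand; what a row does not reach is not made up. A row lasts 1/10 s, in which the tool goes at most 50 mm and 8.59 degrees, less where a joint would pass 70% of its speed; a pose out of reach is approached as far as the arm can. A call is refused whole if a number of a shift passes 5 or a number of a turn 0.15, either way. A call with a gripper value outside its range is refused whole. "grip" is the closure in counts, from 0 (fully open) to 255 (shut), set as the call begins (left out, the last holds). The fingers move at their own pace and stop on an object; "grip_force" is the grip in N (left out, the last holds). Time passes only in rows, so rows that do not move let the fingers close. It gives the time, the measured TCP pose, the force and the opening at its end, in the units of the state.
- get_state(): the state, without advancing time (a new reading comes with each control period).
- read_camera(name): name is "scene" or "top" or "wrist"; returns the picture (384x512x3 uint8, red, green, blue); there is no depth.
- camera_model(name): a dict with "fx", "fy", "cx", "cy" (pixels), "D" ([k1, k2, p1, p2, k3] as OpenCV has them; the pictures are not rectified), "R" (3x3) and "t" (3): a world point X has camera coordinates R X + t; the wrist camera has in their place "mount" (4x4, takes a point from camera to tool coordinates, whose origin is the TCP and whose axes are the flange's). Camera axes: x right, y down, z forward; pixel columns grow to the right and rows downward; lengths in mm; the calibration is good to about 2 mm. A picture is of the moment at which its call begins: read the wrist's pose just before it. camera_model takes no time and is no camera call.
- job_done(): hands the job in, once; it reports no verdict.
The state is a dict: "t": time; "joints": joint angles; "joint_vel": joint speeds; "joint_torque": joint torques, N m; "tcp_pos": TCP position; "orientation": TCP orientation; "contact_force": force on the tool from outside, world axes, zero at the start; "ft_torque": the same for the moment, N m; "finger_gap": opening from 0.0 (shut) to 1.0 (fully open).
Only numpy, scipy, OpenCV 4.12 (cv2) and the standard library are available. Lean on these libraries where they do the work, as an engineer would, in place of code of your own. Each camera call takes 0.05 s, during which the arm holds its last target.

## Task

Stand the lying sample bottle upright on the table and let go of it, then take it again by its orange cap from above and set it upright in the middle of the scale's pan, inside the clear guard, without ever dropping or toppling it. Only when it stands there on its own, start the weighing: press the green button fully down, hold it down for a good second and release it. Do not press the red button, and leave the white spray bottle, the black pouch and the brown carton where they are.

Things in the scene. Friction and masses are not known exactly. Their poses are not given: they have to be found in the camera images.
- bottle: Loose sealed sample bottle, about 0.25 kg, 150 mm long: white square body 46 x 46 mm and 100 mm long with a blue band, short tapered shoulder and neck to 114 mm, then a round orange cap 38 mm in diameter and 36 mm high. Origin: centre of the base; own z runs along the bottle from base to cap. It starts lying on the table on a flat side with its cap broadly to the robot's right (-y).
- bottle_cap (a point): Centre of the orange cap, on the bottle's axis 132 mm from the base.
- scale: Fixed grey bench scale, housing 200 (x) x 180 (y) x 36 mm with a 28 mm high display lip that reaches 152 mm to the front (own -x). Square steel pan 112 mm wide, its top 46 mm above the table, surrounded on all four sides by a clear guard: inner width 124 mm, walls 4 mm thick, rising to 95 mm above the table. Origin: on the table under the pan's centre.
- pan (a point): Centre of the top face of the scale's pan, 46 mm above the table.
- green_button_top (a point): Centre of the top face of the round green button (40 mm diameter, at the top of a fixed grey and yellow box 80 x 80 x 50 mm); it moves down with the button. The button box stands to the robot's right (-y); it may be the nearer or the farther of the two.
- green_button (a joint): Travel of the green button in m: 0 released, 0.008 fully down; springs back; about 8 N at full travel; pressed straight down.
- red_button_top (a point): Centre of the top face of the red button, on an identical box; not to be pressed.
- red_button (a joint): Travel of the red button in m, 0 released.
- spray: Bystander: loose standing white round bottle, 66 mm in diameter, 190 mm high. Origin: centre of its underside.
- pouch: Bystander: loose black case lying flat, 70 (x) x 170 (y) x 45 mm. Origin: centre of its underside.
- carton: Bystander: loose brown carton with white panels, standing, 50 (x) x 110 (y) x 150 mm. Origin: centre of its underside.
Mind the look-alikes: they are no part of the job. What is shaped like the bottle but purple or yellow is not meant.

How it is judged (in metres and radians):
On the way, in this order (a step that is already met when the one before it is completed fails the run):
1. the bottle stands upright on the table, let go and at rest (angle between bottle's own z axis and vertical below 0.08 rad and height (world z) of bottle below 0.008 m and contact force between the fingers and bottle below 0.1 N and linear speed of bottle below 0.03 m/s), for 0.2 s.
2. the bottle is lifted off the table by its cap, upright (height (world z) of bottle above 0.02 m and contact force between the fingers and bottle above 1 N and z of the grasp point in the frame of bottle above 0.108 m and angle between bottle's own z axis and vertical below 0.5 rad), for 0.2 s.
3. the bottle stands upright in the middle of the pan (base centre within 30 mm), let go and at rest (horizontal distance between bottle and pan below 0.03 m and z of bottle in the frame of pan between -0.006 and 0.006 m and angle between bottle's own z axis and vertical below 0.08 rad and contact force between the fingers and bottle below 0.1 N and linear speed of bottle below 0.03 m/s), for 0.2 s.
4. the green button is held fully down (over 6.5 of 8 mm) for 0.8 s while the bottle stands free on the pan (value of joint green_button above 0.0065 m and horizontal distance between bottle and pan below 0.03 m and z of bottle in the frame of pan between -0.006 and 0.006 m and angle between bottle's own z axis and vertical below 0.08 rad and contact force between the fingers and bottle below 0.1 N), for 0.8 s.
At the end, for the whole second after the job is handed in: The bottle stands upright (within 0.08 rad) and at rest on the scale's pan, its base centre within 30 mm of the pan's centre, released, and both buttons are up again (less than 1.5 mm down) (all of step 3 and value of joint each of green_button, red_button below 0.0015 m); the robot touches nothing.
It fails at once if the bottle is dropped or toppled (moves faster than 0.5 m/s while not held) (contact force between the fingers and bottle below 0.05 N and linear speed of bottle above 0.5 m/s).
It fails at once if the green button is pressed (over 4 mm) before the bottle is on the pan (value of joint green_button above 0.004 m and not (horizontal distance between bottle and pan below 0.03 m and z of bottle in the frame of pan between -0.006 and 0.006 m and angle between bottle's own z axis and vertical below 0.08 rad)).
It fails at once if the red button is pressed (over 4 mm) (value of joint red_button above 0.004 m).
It fails at once if a bystander is moved by more than 30 mm (distance of any of spray, pouch, carton from where it was at the start of the episode above 0.03 m).
It also fails if it takes over 64 s, if anything falls off the work surface, if the arm or the gripper's body presses on something with over 40 N, if the wrist force passes 120 N, or if a joint passes its speed limit or range.

## Working session

There is one attempt and no reset: what is moved stays moved. The work goes in short steps, Python scripts to look and compute and a tool call to move; the robot and the scene stay as the last step left them, time stands still between calls to the robot, and variables do not carry over. Pictures are saved under pics/ and viewed, and the job is handed in when it is done.

Besides the shell and the picture viewer there is one more tool, called after "Emit:" as name(argument=value, ...) on one line, values as JSON. send_rows: Moves the arm, as the interface text tells. Its arguments: {"type":"object","properties":{"series":{"type":"array","items":{"type":"object","properties":{"tx":{"type":"number"},"ty":{"type":"number"},"tz":{"type":"number"},"spin":{"type":"number"}}}},"grip":{"type":"number"},"grip_force":{"type":"number"}},"required":["series"]}

```bash
mkdir -p pics; python3 - <<'E'
from bench import *
import cv2,numpy as np
s=get_state(); print(s['t'],s['tcp_pos'],np.round(s['orientation'],3),s['finger_gap'])
for n in ['scene','top','wrist']:
    im=read_camera(n); cv2.imwrite(f'pics/{n}0.png',im[:,:,::-1])
    m=camera_model(n); print(n,{k:np.round(v,3).tolist() for k,v in m.items()})
E
```

```text
0.0 [200.60818178 538.34206353 255.42341289] [[-0.937  0.349 -0.001]
 [ 0.349  0.937 -0.002]
 [ 0.    -0.002 -1.   ]] 1.000363072531771
scene {'fx': 475.095, 'fy': 475.095, 'cx': 257.975, 'cy': 189.16, 'D': [0.031, 0.0, 0.0, 0.0, 0.0], 'R': [[0.188, 0.982, -0.021], [0.645, -0.139, -0.752], [-0.741, 0.127, -0.659]], 't': [-89.048, -287.038, 1593.2]}
top {'fx': 347.34, 'fy': 347.34, 'cx': 258.057, 'cy': 195.3, 'D': [-0.078, 0.0, 0.0, 0.0, 0.0], 'R': [[0.005, -1.0, 0.0], [-0.976, -0.005, -0.216], [0.216, 0.001, -0.976]], 't': [3.583, 551.526, 849.979]}
wrist {'fx': 322.539, 'fy': 322.539, 'cx': 255.833, 'cy': 187.996, 'D': [-0.047, 0.0, 0.0, 0.0, 0.0], 'mount': [[-0.0, -0.95, -0.312, 80.004], [1.0, -0.0, -0.0, 1.597], [-0.0, -0.312, 0.95, -116.842], [0.0, 0.0, 0.0, 1.0]]}
```

View pics/top0.png

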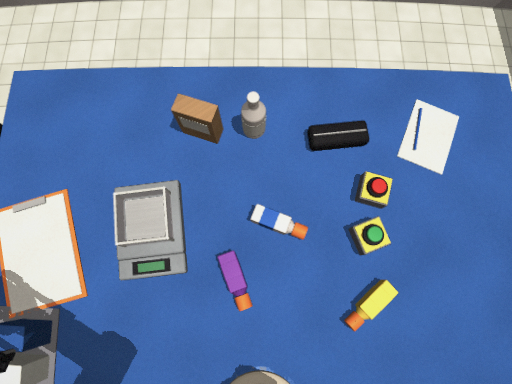

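View pics/scene0.png

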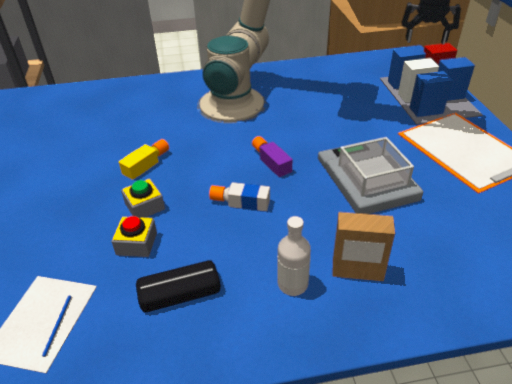

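View pics/wrist0.png

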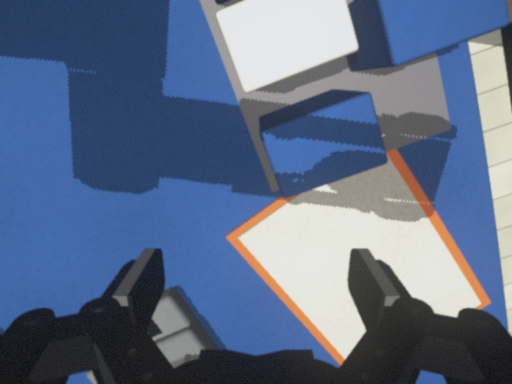

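Bottle candidates in the top view are white/blue (278,221), purple (234,280) and yellow (372,305). The description says white with a blue band, so I choose (278,221). In the top view, the green button is at (375,235) and the red one at (379,187). The scale pan is near (147,217). Next I measure and make a close crop.

```bash
cat > h.py <<'E'
import cv2,numpy as np
from bench import *
def ray(m,px):
    K=np.array([[m['fx'],0,m['cx']],[0,m['fy'],m['cy']],[0,0,1]]);
    u=cv2.undistortPoints(np.array(px,float).reshape(-1,1,2),K,np.array(m['D'],float)).reshape(-1,2)
    R=np.array(m['R']);t=np.array(m['t']);o=-R.T@t
    d=np.c_[u,np.ones(len(u))]@R
    return o,d/np.linalg.norm(d,axis=1)[:,None]
def onplane(m,px,z):
    o,d=ray(m,px); return o+d*((z-o[2])/d[:,2])[:,None]
def tri(m1,p1,m2,p2):
    o1,d1=ray(m1,p1);o2,d2=ray(m2,p2);d1=d1[0];d2=d2[0]
    s=np.linalg.lstsq(np.c_[d1,-d2],o2-o1,rcond=None)[0]
    a=o1+s[0]*d1;b=o2+s[1]*d2
    return (a+b)/2,np.linalg.norm(a-b)
def mask(im,lo,hi,near=None):
    h=cv2.cvtColor(im,cv2.COLOR_RGB2HSV); k=cv2.inRange(h,lo,hi)
    n,l,st,c=cv2.connectedComponentsWithStats(k)
    return k,l,[(int(st[i,4]),c[i].round(1).tolist(),st[i,:4].tolist()) for i in range(1,n) if st[i,4]>25]
def wristcam(s):
    m=dict(camera_model('wrist'));M=np.array(m['mount']);T=np.eye(4);T[:3,:3]=s['orientation'];T[:3,3]=s['tcp_pos']
    W=np.linalg.inv(T@M);m['R']=W[:3,:3];m['t']=W[:3,3];return m
E
python3 - <<'E'
from h import *
T=cv2.imread('pics/top0.png')[:,:,::-1].copy();S=cv2.imread('pics/scene0.png')[:,:,::-1].copy()
for n,i in (('T',T),('S',S)):
    for c,lo,hi in (('orange',(3,180,120),(16,255,255)),('white',(0,0,150),(179,60,255)),('green',(60,120,60),(80,255,255)),('red',(0,180,80),(2,255,255)),('black',(0,0,0),(179,255,35)),('yellow',(25,150,120),(33,255,255))):
        print(n,c,[x for x in mask(i,lo,hi)[2] if x[0]<6000])
a=cv2.resize(T[195:250,235:320],None,fx=7,fy=7,interpolation=cv2.INTER_CUBIC)
cv2.imwrite('pics/crop1.png',a[:,:,::-1])
b=cv2.resize(T[170:285,105:195],None,fx=5,fy=5,interpolation=cv2.INTER_CUBIC)
cv2.imwrite('pics/crop2.png',b[:,:,::-1])
E
```

```text
T orange [(35, [300.9, 226.1], [295, 223, 12, 7]), (46, [297.1, 234.3], [292, 230, 12, 9]), (100, [5.2, 286.8], [2, 267, 8, 39]), (46, [247.5, 299.8], [244, 294, 8, 13]), (51, [238.2, 302.7], [235, 296, 7, 14]), (28, [51.1, 304.1], [46, 302, 11, 5]), (107, [352.9, 319.9], [346, 312, 17, 19])]
T white [(119, [252.8, 96.7], [247, 91, 13, 12]), (2761, [428.9, 136.8], [397, 99, 62, 76]), (280, [255.1, 113.1], [242, 101, 24, 21]), (3606, [148.6, 221.1], [113, 181, 70, 77]), (157, [257.3, 212.7], [251, 204, 14, 18]), (289, [283.8, 223.5], [273, 213, 21, 20]), (600, [152.4, 266.0], [120, 254, 65, 25]), (351, [11.2, 374.8], [0, 365, 22, 19]), (118, [276.0, 378.0], [262, 372, 27, 12])]
T green [(203, [374.3, 233.6], [367, 226, 16, 16])]
T red [(180, [378.6, 185.7], [371, 179, 16, 15])]
T black [(617, [336.4, 137.5], [308, 121, 61, 30]), (181, [4.9, 360.0], [0, 351, 15, 21])]
T yellow []
S orange [(29, [433.0, 44.7], [424, 43, 18, 4]), (47, [470.0, 122.3], [455, 113, 32, 20]), (372, [452.1, 167.6], [399, 132, 113, 61]), (100, [257.9, 142.3], [253, 137, 13, 14]), (117, [161.0, 145.6], [153, 140
[... 616 characters left out ...]
(5416, [40.9, 322.4], [0, 276, 96, 97]), (30, [155.5, 283.5], [141, 280, 30, 8])]
S green [(173, [139.5, 186.8], [132, 180, 17, 14])]
S red [(318, [439.9, 51.1], [425, 44, 32, 19]), (200, [131.1, 223.7], [122, 216, 19, 16])]
S black [(982, [432.1, 14.3], [402, 0, 58, 41]), (69, [15.1, 56.4], [7, 36, 17, 43]), (59, [142.9, 193.5], [132, 186, 19, 12]), (70, [135.0, 231.4], [122, 223, 22, 13]), (1180, [182.2, 292.0], [137, 262, 83, 50]), (39, [177.5, 271.4], [171, 268, 14, 8]), (30, [155.9, 276.5], [150, 274, 12, 6]), (26, [146.5, 280.1], [142, 277, 10, 7])]
S yellow [(360, [136.9, 155.7], [119, 145, 36, 23]), (243, [140.9, 193.9], [123, 179, 37, 26]), (325, [133.2, 231.1], [113, 217, 39, 24])]
```

View pics/crop1.png

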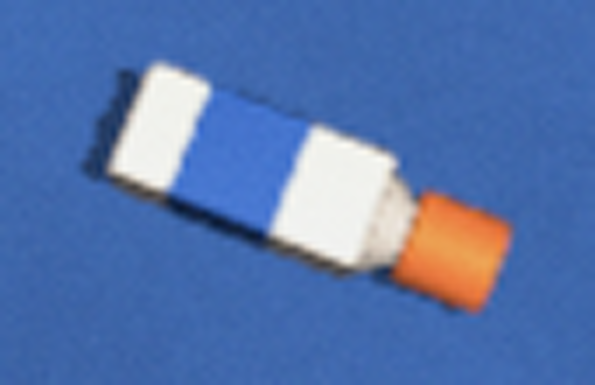

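View pics/crop2.png

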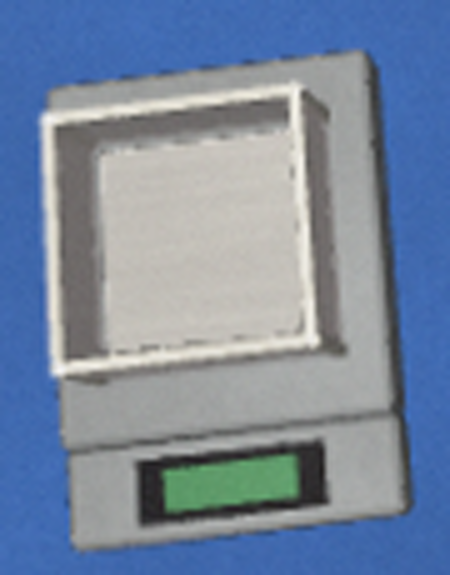

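The crop shows the white bottle with its blue band at centre (278,220) and orange cap at (300,231). It also shows the guard rim clearly, with its centre near (141,216). I now compute positions.

```bash
python3 - <<'E'
from h import *
np.set_printoptions(precision=1,suppress=True)
T=camera_model('top');S=camera_model('scene')
off=np.array([235,195])
c=onplane(T,np.array([[158,63],[110,172],[397,160],[352,270]])/7+off-.5+.5/7,46);print('top face corners',c.tolist(),'ctr',c.mean(0))
ax=(c[2]+c[3]-c[0]-c[1])[:2];L=np.linalg.norm(ax)/2;ax/=np.linalg.norm(ax);print('len',L,'axis',ax,np.degrees(np.arctan2(ax[1],ax[0])), 'width',np.linalg.norm(c[0]-c[1]),np.linalg.norm(c[2]-c[3]))
base=(c[0]+c[1])[:2]/2;ctr=c.mean(0)[:2];print('base',base,'cap from body',ctr+ax*82)
cp=np.array([[430,192],[511,232],[480,312],[393,273]])/7+off-.5+.5/7
k=onplane(T,cp,23);print('cap',k.mean(0),k.tolist())
print('cap tri',tri(T,cp.mean(0),S,[217,193]))
g=onplane(T,np.array([[42,117],[300,88],[320,345],[58,375]])/5+np.array([105,170])-.4,95);print('guard',g.tolist(),g.mean(0),[np.linalg.norm(g[i]-g[i-1]) for i in range(4)])
p=onplane(T,np.array([[98,145],[292,125],[308,332],[103,352]])/5+np.array([105,170])-.4,46);print('pan',p.mean(0),[np.linalg.norm(p[i]-p[i-1]) for i in range(4)])
print('green tri',tri(T,[374.3,233.6],S,[139.5,186.8]),onplane(T,[[374.3,233.6]],65))
print('red tri',tri(T,[378.6,185.7],S,[131.1,223.7]))
print('spray',tri(T,[252.8,96.7],S,[294.7,221.7]))
print('pouch',onplane(T,[336,135],40),'carton',onplane(T,[197,105],150),'purple',onplane(T,[234,280],40))
E
```

```text
top face corners [[532.2181222221562, 8.679496626298452, 46.0], [490.48653100106895, 26.4427460458927, 46.0], [495.5360196923689, -81.27744990421563, 46.0], [454.10032065610733, -63.920110344019164, 46.0]] ctr [493.1 -27.5  46. ]
len 97.28079161841697 axis [-0.4 -0.9] -112.0585359603027 width 45.354809400841326 44.92431848377455
base [511.4  17.6] cap from body [ 462.3 -103.5]
cap [ 463.6 -104.6   23. ] [[486.748903533262, -96.00304535000025, 23.0], [471.4081654387726, -126.83541972947535, 23.0], [440.7753246955675, -114.2881358380802, 23.0], [455.5407906623622, -81.3336295814948, 23.0]]
cap tri (array([ 463.7, -104.7,   22.1]), np.float64(0.061661667278016065))
guard [[547.9745537408666, 377.41751413267804, 95.0], [563.7454925908446, 244.39836113441305, 95.0], [433.32887408651385, 226.41150417185037, 95.0], [416.92957001312215, 357.2029933414932, 95.0]] [490.5 301.4  95. ] [np.float64(132.59492679217422), np.float64(133.95080282172844), np.float64(131.65113522296662), np.float64(131.8155939686362)]
pan [494.1 306.9  46. ] [np.float64(111.57478772485173), np.float64(105.79667942898858), np.float64(111.80557248083535), np.float64(109.01289156920326)]
green tri (array([ 451. , -292.4,   66.8]), np.float64(0.1920709116357911)) [[ 451.2 -292.9   65. ]]
red tri (array([ 577.6, -311.8,   67. ]), np.float64(0.5808607897315372))
spray (array([766. ,  19.8, 189.2]), np.float64(0.5900025253619426))
pouch [[ 730.5 -211.5   40. ]] carton [[764.  161.4 150. ]] purple [[334.   66.7  40. ]]
```

Emit:
send_rows(series=[{"spin":0.145},{"spin":0.145},{"spin":0.145},{"spin":0.145},{"spin":0.145},{"spin":0.145},{"spin":0.145},{"spin":0.145},{"spin":0.145},{"spin":0.145},{"spin":0.145}], grip=0)

```text
invalid input
```

Emit:
send_rows(series=[{"tx":-2.75,"ty":2.7},{"tx":-2.75,"ty":2.7},{"tx":-2.75,"ty":2.7},{"tx":-2.75,"ty":2.7},{"tx":-2.75,"ty":2.7},{"tx":-2.75,"ty":2.7},{"tx":-2.75,"ty":2.7},{"tx":-2.75,"ty":2.7},{"tx":-2.75,"ty":2.7},{"tx":-2.75,"ty":2.7},{"tx":-2.75,"ty":2.7},{"tx":-2.75,"ty":2.7},{"tx":-2.75,"ty":2.7},{"tx":-2.75,"ty":2.7},{"tx":-2.75,"ty":2.7},{"tx":-2.75,"ty":2.7},{"tx":-2.75,"ty":2.7},{"tx":-2.75,"ty":2.7}])

```text
invalid input
```

```bash
python3 - <<'E'
from h import *
s=get_state(); print(s['t'],s['tcp_pos'],np.round(s['orientation'],3).tolist(),s['joints'],s['contact_force'])
im=read_camera('wrist'); cv2.imwrite('pics/w1.png',im[:,:,::-1])
E
```

```text
0.15 [200.65959327 538.47986352 255.64010566] [[-0.937, 0.349, -0.001], [0.349, 0.937, -0.001], [0.0, -0.001, -1.0]] [ 6.26256103e+01  1.58407035e+01  8.62763050e+01  8.05835912e-04
  7.79639633e+01 -6.93453022e+00] [-0.04710103  0.28561215 -0.32959911]
```

View pics/w1.png

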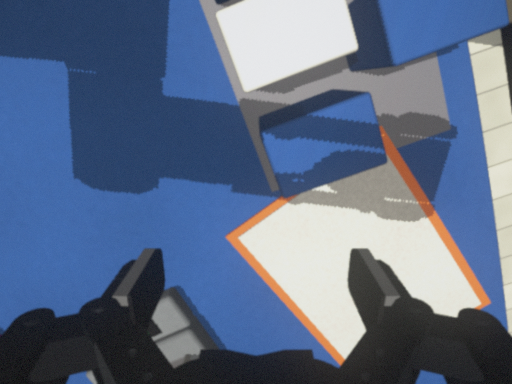

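Both calls were refused and nothing moved. The view is unchanged, so I'll put all four numbers in each row.

Emit:
send_rows(series=[{"tx":0,"ty":0,"tz":0,"spin":0.145},{"tx":0,"ty":0,"tz":0,"spin":0.145},{"tx":0,"ty":0,"tz":0,"spin":0.145},{"tx":0,"ty":0,"tz":0,"spin":0.145},{"tx":0,"ty":0,"tz":0,"spin":0.145},{"tx":0,"ty":0,"tz":0,"spin":0.145},{"tx":0,"ty":0,"tz":0,"spin":0.145},{"tx":0,"ty":0,"tz":0,"spin":0.145},{"tx":0,"ty":0,"tz":0,"spin":0.145},{"tx":0,"ty":0,"tz":0,"spin":0.145},{"tx":0,"ty":0,"tz":0,"spin":0.145}])

```text
t: 1.3
tcp_pos: [200.8, 538.7, 256.1]
orientation: [[0.377, 0.926, -0.0], [0.926, -0.377, -0.0], [-0.001, -0.0, -1.0]]
contact_force: [0.6, -0.6, 0.3]
finger_gap: 1.0
```

Emit:
send_rows(series=[{"tx":-2.75,"ty":2.7,"tz":0,"spin":0},{"tx":-2.75,"ty":2.7,"tz":0,"spin":0},{"tx":-2.75,"ty":2.7,"tz":0,"spin":0},{"tx":-2.75,"ty":2.7,"tz":0,"spin":0},{"tx":-2.75,"ty":2.7,"tz":0,"spin":0},{"tx":-2.75,"ty":2.7,"tz":0,"spin":0},{"tx":-2.75,"ty":2.7,"tz":0,"spin":0},{"tx":-2.75,"ty":2.7,"tz":0,"spin":0},{"tx":-2.75,"ty":2.7,"tz":0,"spin":0},{"tx":-2.75,"ty":2.7,"tz":0,"spin":0},{"tx":-2.75,"ty":2.7,"tz":0,"spin":0},{"tx":-2.75,"ty":2.7,"tz":0,"spin":0},{"tx":-2.75,"ty":2.7,"tz":0,"spin":0},{"tx":-2.75,"ty":2.7,"tz":0,"spin":0},{"tx":-2.75,"ty":2.7,"tz":0,"spin":0},{"tx":-2.75,"ty":2.7,"tz":0,"spin":0},{"tx":-2.75,"ty":2.7,"tz":0,"spin":0},{"tx":-2.75,"ty":2.7,"tz":0,"spin":0}])

```text
t: 3.1
tcp_pos: [468.2, -103.0, 256.2]
orientation: [[0.372, 0.928, 0.0], [0.928, -0.372, 0.0], [0.0, -0.0, -1.0]]
contact_force: [0.9, 0.9, 0.2]
finger_gap: 1.0
```

```bash
python3 - <<'E'
from h import *
s=get_state(); print(s['t'],s['tcp_pos'],np.round(s['orientation'],3).tolist(),s['joints'],s['contact_force'])
im=read_camera('wrist'); cv2.imwrite('pics/w2.png',im[:,:,::-1])
k,l,st=mask(im,(3,180,120),(18,255,255));print(st)
E
```

```text
3.1 [ 468.17695899 -102.98373642  256.20791624] [[0.372, 0.928, 0.0], [0.928, -0.372, 0.0], [0.0, -0.0, -1.0]] [-2.07436626e+01  7.51744398e+00  9.71970913e+01  2.00169867e-02
  7.52900691e+01  1.10872203e+00] [0.94384258 0.90051651 0.22884509]
[]
```

View pics/w2.png

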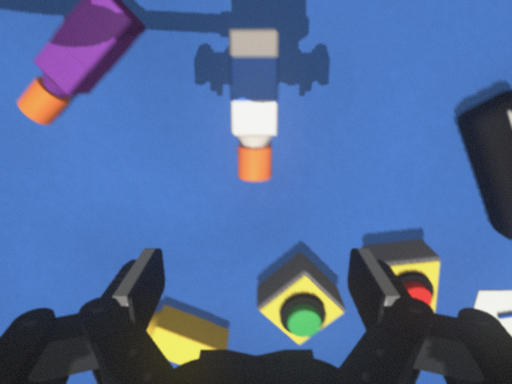

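The wrist view shows the bottle lined up with the tool's x axis, with the cap at about (255,163). I'll compute its position from this.

```bash
python3 - <<'E'
from h import *
np.set_printoptions(precision=2,suppress=True)
s=get_state(); print(s['t'],s['tcp_pos'],s['joint_vel'])
im=read_camera('wrist'); h=cv2.cvtColor(im,cv2.COLOR_RGB2HSV);print(h[163,255],h[105,40])
k=cv2.inRange(h,(5,150,100),(22,255,255));
n,l,st,c=cv2.connectedComponentsWithStats(k)
for i in range(1,n):
    if st[i,4]>100: print(st[i],c[i])
m=wristcam(s); R=np.array(s['orientation']);p=np.array(s['tcp_pos'])
# cap outline: left/right cols at mid-height, top/bottom rows
for i in range(1,n):
    x,y,w,hh,a=st[i]
    if a>100 and 230<c[i][0]<280 and c[i][1]<200:
        pts=[[x-.5,y+hh/2],[x+w-.5,y+hh/2],[x+w/2,y-.5],[x+w/2,y+hh-.5]]
        W=onplane(m,pts,23);print('cap world mid',W.mean(0)); print('tool frame',((W-p)@R))
# body side edges of white part
kw=cv2.inRange(h,(0,0,150),(179,70,255)); ys,xs=np.where(kw[102:130,215:300]); ys+=102;xs+=215
for y in (104,110,116,122,128):
    q=xs[ys==y]; W=onplane(m,[[q.min()-.5,y],[q.max()+.5,y]],46); print(y,q.min(),q.max(),((W-p)@R)[:,:2].tolist())
E
```

```text
3.15 [ 471.46 -108.77  256.14] [ 3.1  -1.34  1.92  2.54 -0.08  6.45]
[ 12 161 242] [ 10 179 228]
[   9   72   51   45 1244] [31.57 96.84]
[232 141  31  33 947] [247.04 156.61]
cap world mid [ 464.31 -104.35   23.  ]
tool frame [[  2.45 -27.01 232.99]
 [  2.39   7.34 233.18]
 [ 21.37  -9.13 232.99]
 [-16.    -9.44 233.17]]
104 223 269 [[61.59917121504695, -32.86761785711141], [61.53263305660516, 13.427790555664325]]
110 223 269 [[55.80294625644802, -33.04467202930196], [55.7336692270918, 13.497633942653852]]
116 223 269 [[49.94696589595247, -33.22467240373285], [49.87488040294264, 13.568657012508197]]
122 224 269 [[44.026714869206444, -32.406424415019934], [43.954724166297886, 13.640883565787291]]
128 225 267 [[38.043741259354015, -31.58024749962859], [37.97246226991104, 11.699940589097546]]
```

Emit:
send_rows(series=[{"tx":0,"ty":0,"tz":2.5,"spin":0},{"tx":0,"ty":0,"tz":2.5,"spin":0},{"tx":0,"ty":0,"tz":2.5,"spin":0},{"tx":0,"ty":0,"tz":2.5,"spin":0},{"tx":0,"ty":0,"tz":0,"spin":0},{"tx":0,"ty":0,"tz":0,"spin":0},{"tx":0,"ty":0,"tz":0,"spin":0}])

```text
t: 3.9
tcp_pos: [468.9, -101.5, 157.6]
orientation: [[0.372, 0.928, 0.002], [0.928, -0.372, -0.001], [0.0, 0.003, -1.0]]
contact_force: [-0.2, 0.9, 0.1]
finger_gap: 1.001
```

```bash
python3 - <<'E'
from h import *
np.set_printoptions(precision=2,suppress=True)
s=get_state(); print(s['t'],s['tcp_pos'],s['joint_vel'])
R=np.array(s['orientation']);p=np.array(s['tcp_pos']);print(R.round(4))
print(R.T@(np.array([464,-104.5,23])-p), np.degrees(np.arctan2(R[1,0],R[0,0])))
E
```

```text
3.9 [ 468.86 -101.5   157.64] [-0.21 -0.37 -0.31 -0.01 -0.16 -0.07]
[[ 0.37  0.93  0.  ]
 [ 0.93 -0.37 -0.  ]
 [ 0.    0.   -1.  ]]
[ -4.63  -3.74 134.63] 68.1846967113707
```

Emit:
send_rows(series=[{"tx":-0.45,"ty":-0.35,"tz":2.0,"spin":0},{"tx":0,"ty":0,"tz":2.0,"spin":0},{"tx":0,"ty":0,"tz":2.0,"spin":0},{"tx":0,"ty":0,"tz":2.0,"spin":0},{"tx":0,"ty":0,"tz":2.0,"spin":0},{"tx":0,"ty":0,"tz":1.6,"spin":0},{"tx":0,"ty":0,"tz":1.0,"spin":0},{"tx":0,"ty":0,"tz":0.5,"spin":0},{"tx":0,"ty":0,"tz":0,"spin":0},{"tx":0,"ty":0,"tz":0,"spin":0}])

```text
t: 4.9
tcp_pos: [463.7, -104.5, 26.0]
orientation: [[0.372, 0.928, 0.002], [0.928, -0.372, -0.001], [0.0, 0.002, -1.0]]
contact_force: [-0.3, 0.1, 1.4]
finger_gap: 1.001
```

```bash
python3 - <<'E'
from h import *
np.set_printoptions(precision=2,suppress=True)
s=get_state(); print(s['t'],s['tcp_pos'],s['contact_force'],s['finger_gap'])
R=np.array(s['orientation']);p=np.array(s['tcp_pos'])
print(R.T@(np.array([464,-104.5,23])-p))
im=read_camera('wrist'); cv2.imwrite('pics/w3.png',im[:,:,::-1])
E
```

```text
4.9 [ 463.73 -104.52   25.99] [-0.32  0.07  1.39] 1.0005324995867575
[0.12 0.24 2.99]
```

View pics/w3.png

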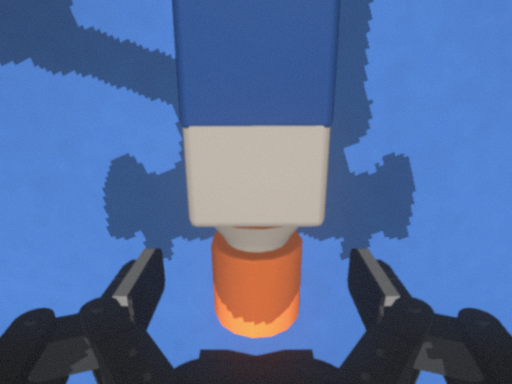

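The cap is centred between the pads at columns 213–300, so I close gently.

Emit:
send_rows(series=[{"tx":0,"ty":0,"tz":0,"spin":0},{"tx":0,"ty":0,"tz":0,"spin":0},{"tx":0,"ty":0,"tz":0,"spin":0},{"tx":0,"ty":0,"tz":0,"spin":0},{"tx":0,"ty":0,"tz":0,"spin":0},{"tx":0,"ty":0,"tz":0,"spin":0},{"tx":0,"ty":0,"tz":0,"spin":0},{"tx":0,"ty":0,"tz":0,"spin":0}], grip=180, grip_force=20)

```text
t: 5.75
tcp_pos: [463.2, -104.4, 25.5]
orientation: [[0.372, 0.928, 0.001], [0.928, -0.372, -0.0], [-0.0, 0.001, -1.0]]
contact_force: [-0.5, -0.5, 3.8]
finger_gap: 0.436
```

Emit:
send_rows(series=[{"tx":0.09,"ty":0,"tz":-0.46,"spin":0},{"tx":0.1,"ty":0,"tz":-0.46,"spin":0},{"tx":0.12,"ty":0,"tz":-0.45,"spin":0},{"tx":0.13,"ty":0,"tz":-0.45,"spin":0},{"tx":0.15,"ty":0,"tz":-0.44,"spin":0},{"tx":0.17,"ty":0,"tz":-0.44,"spin":0},{"tx":0.18,"ty":0,"tz":-0.43,"spin":0},{"tx":0.2,"ty":0,"tz":-0.43,"spin":0},{"tx":0.21,"ty":0,"tz":-0.42,"spin":0},{"tx":0.23,"ty":0,"tz":-0.41,"spin":0},{"tx":0,"ty":0,"tz":0,"spin":0}])

```text
t: 6.85
tcp_pos: [469.4, -89.5, 69.8]
orientation: [[0.372, 0.928, 0.001], [0.928, -0.372, -0.0], [0.0, 0.001, -1.0]]
contact_force: [0.7, -0.3, -3.1]
finger_gap: 0.436
```

```bash
python3 - <<'E'
from h import *
np.set_printoptions(precision=2,suppress=True)
s=get_state(); print(s['t'],s['tcp_pos'],s['contact_force'],s['ft_torque'],s['finger_gap'])
im=read_camera('scene'); cv2.imwrite('pics/s3.png',cv2.resize(im[130:250,170:330],None,fx=4.5,fy=4.5,interpolation=cv2.INTER_CUBIC)[:,:,::-1])
E
```

```text
6.85 [469.41 -89.47  69.79] [ 0.67 -0.26 -3.13] [-0.17  0.04 -0.  ] 0.4360626816162417
```

View pics/s3.png

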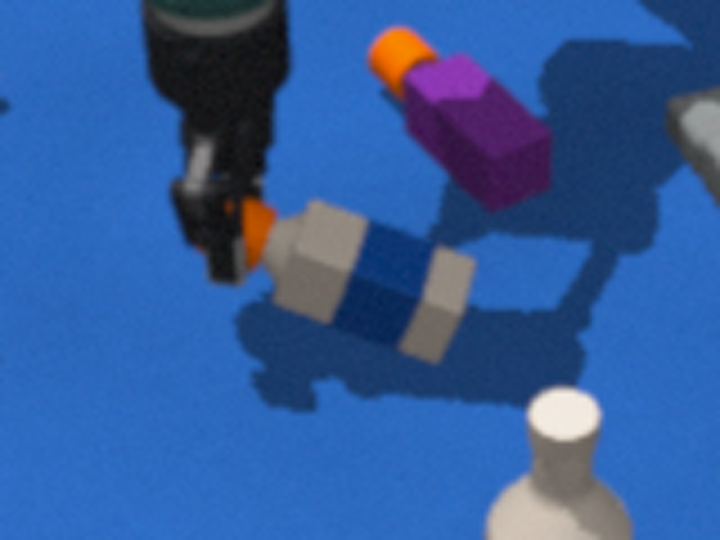

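The bottle has tilted about 20° while pivoting in the grip, and its cap is at about (230,235) in the crop. The force reads its full weight, so it may be hanging free. I'll ease the grip a little and watch.

Emit:
send_rows(series=[{"tx":0,"ty":0,"tz":0,"spin":0},{"tx":0,"ty":0,"tz":0,"spin":0},{"tx":0,"ty":0,"tz":0,"spin":0},{"tx":0,"ty":0,"tz":0,"spin":0}], grip=147)

```text
t: 7.3
tcp_pos: [468.8, -89.6, 69.0]
orientation: [[0.372, 0.928, -0.0], [0.928, -0.372, 0.0], [0.0, -0.0, -1.0]]
contact_force: [-0.3, -0.0, -2.1]
finger_gap: 0.434
```

```bash
python3 - <<'E'
from h import *
np.set_printoptions(precision=2,suppress=True)
s=get_state(); print(s['t'],s['tcp_pos'],s['contact_force'],s['ft_torque'],s['finger_gap'])
im=read_camera('scene'); cv2.imwrite('pics/s4.png',cv2.resize(im[130:250,170:330],None,fx=4.5,fy=4.5,interpolation=cv2.INTER_CUBIC)[:,:,::-1])
E
```

```text
7.3 [468.78 -89.62  69.03] [-0.28 -0.   -2.1 ] [-0.15  0.1  -0.  ] 0.4343126759462405
```

View pics/s4.png

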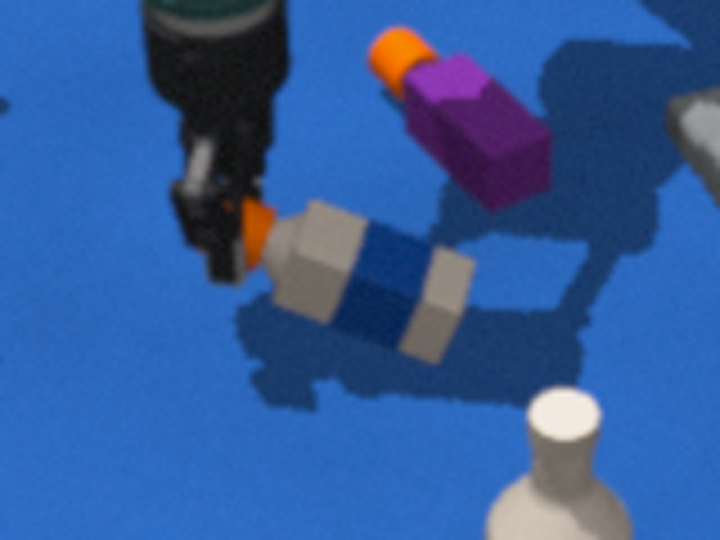

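```bash
python3 - <<'E'
from h import *
m=camera_model('scene');K=np.array([[m['fx'],0,m['cx']],[0,m['fy'],m['cy']],[0,0,1]])
b=np.array([464,-104.5,0])+np.array([.372,.928,0])*132
n=np.array([.928,-.372,0])
for p in (b+23*n,b-23*n):
  for z in (0,10,20):
    q=cv2.projectPoints(p+[0,0,z],cv2.Rodrigues(np.array(m['R']))[0],np.array(m['t']),K,np.array(m['D']))[0].ravel(); print(z,q,(q-[170,130])*4.5)
E
```

```text
0 [266.07809491 211.44596985] [432.35142712 366.50686434]
10 [266.03955608 208.57208833] [432.17800235 353.57439749]
20 [266.00060834 205.66637161] [432.00273753 340.49867226]
0 [269.24862688 199.30374483] [446.61882097 311.86685175]
10 [269.22826073 196.44424729] [446.52717331 298.99911279]
20 [269.20770026 193.55387243] [446.43465116 285.99242593]
```

The base edge matches the predicted pivot line on the table to within 0–3 mm, so the pivot works. I continue the arc.

Emit:
send_rows(series=[{"tx":0.24,"ty":0,"tz":-0.4,"spin":0},{"tx":0.25,"ty":0,"tz":-0.39,"spin":0},{"tx":0.27,"ty":0,"tz":-0.38,"spin":0},{"tx":0.28,"ty":0,"tz":-0.38,"spin":0},{"tx":0.3,"ty":0,"tz":-0.36,"spin":0},{"tx":0.3,"ty":0,"tz":-0.36,"spin":0},{"tx":0.32,"ty":0,"tz":-0.34,"spin":0},{"tx":0.33,"ty":0,"tz":-0.33,"spin":0},{"tx":0.35,"ty":0,"tz":-0.32,"spin":0},{"tx":0.35,"ty":0,"tz":-0.31,"spin":0},{"tx":0.36,"ty":0,"tz":-0.29,"spin":0},{"tx":0.37,"ty":0,"tz":-0.29,"spin":0},{"tx":0.38,"ty":0,"tz":-0.27,"spin":0},{"tx":0.39,"ty":0,"tz":-0.26,"spin":0},{"tx":0,"ty":0,"tz":0,"spin":0}])

```text
t: 8.85
tcp_pos: [486.1, -47.5, 116.4]
orientation: [[0.371, 0.928, 0.001], [0.928, -0.371, 0.0], [0.0, 0.001, -1.0]]
contact_force: [-0.6, 0.2, -2.3]
finger_gap: 0.441
```

```bash
python3 - <<'E'
from h import *
np.set_printoptions(precision=2,suppress=True)
s=get_state(); print(s['t'],s['tcp_pos'],s['contact_force'],s['ft_torque'],s['finger_gap'])
im=read_camera('scene'); cv2.imwrite('pics/s5.png',cv2.resize(im[130:250,170:330],None,fx=4.5,fy=4.5,interpolation=cv2.INTER_CUBIC)[:,:,::-1])
E
```

```text
8.85 [486.05 -47.55 116.36] [-0.62  0.25 -2.31] [-0.22  0.09  0.01] 0.440810899487105
```

View pics/s5.png

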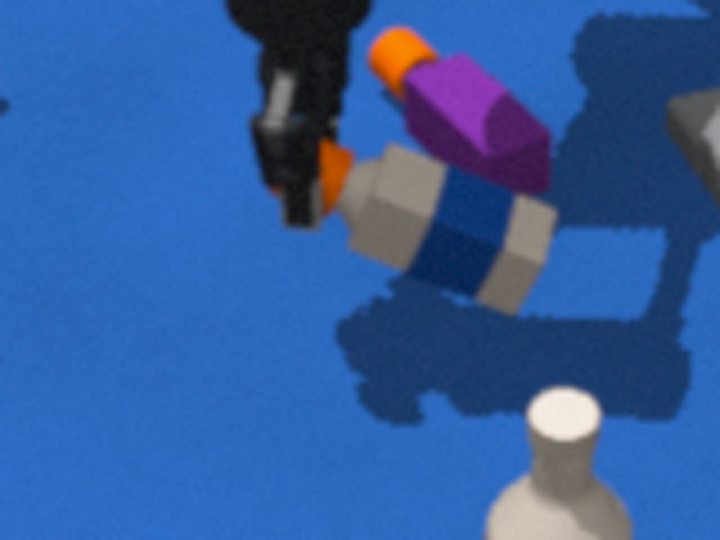

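The bottle has now lifted clear at about 20–25° of tilt, so friction in the grip is holding the angle. I raise it until an upright bottle would just clear the table, then ease the grip step by step. It will turn long before it slides.

Emit:
send_rows(series=[{"tx":0,"ty":0,"tz":-0.6,"spin":0},{"tx":0,"ty":0,"tz":-0.6,"spin":0},{"tx":0,"ty":0,"tz":-0.6,"spin":0},{"tx":0,"ty":0,"tz":-0.6,"spin":0},{"tx":0,"ty":0,"tz":0,"spin":0},{"tx":0,"ty":0,"tz":0,"spin":0}])

```text
t: 9.5
tcp_pos: [485.7, -48.0, 140.3]
orientation: [[0.372, 0.928, 0.001], [0.928, -0.372, -0.0], [0.0, 0.001, -1.0]]
contact_force: [-0.2, 0.1, -2.5]
finger_gap: 0.437
```

Emit:
send_rows(series=[{"tx":0,"ty":0,"tz":0,"spin":0},{"tx":0,"ty":0,"tz":0,"spin":0},{"tx":0,"ty":0,"tz":0,"spin":0}], grip=145)

```text
t: 9.8
tcp_pos: [485.4, -47.9, 139.7]
orientation: [[0.372, 0.928, -0.001], [0.928, -0.372, 0.0], [-0.0, -0.001, -1.0]]
contact_force: [-1.2, -0.3, -3.1]
finger_gap: 0.443
```

```bash
cat > look.py <<'E'
import sys
from h import *
np.set_printoptions(precision=2,suppress=True)
s=get_state(); print(s['t'],s['tcp_pos'],s['contact_force'],s['ft_torque'],s['finger_gap'])
im=read_camera('scene'); x0,y0=map(int,sys.argv[2:4]); cv2.imwrite('pics/%s.png'%sys.argv[1],cv2.resize(im[y0:y0+120,x0:x0+160],None,fx=4.5,fy=4.5,interpolation=cv2.INTER_CUBIC)[:,:,::-1])
E
python3 look.py s6 170 110
```

```text
9.8 [485.43 -47.88 139.74] [-1.19 -0.27 -3.1 ] [-0.19  0.09 -0.06] 0.4427970551758418
```

View pics/s6.png

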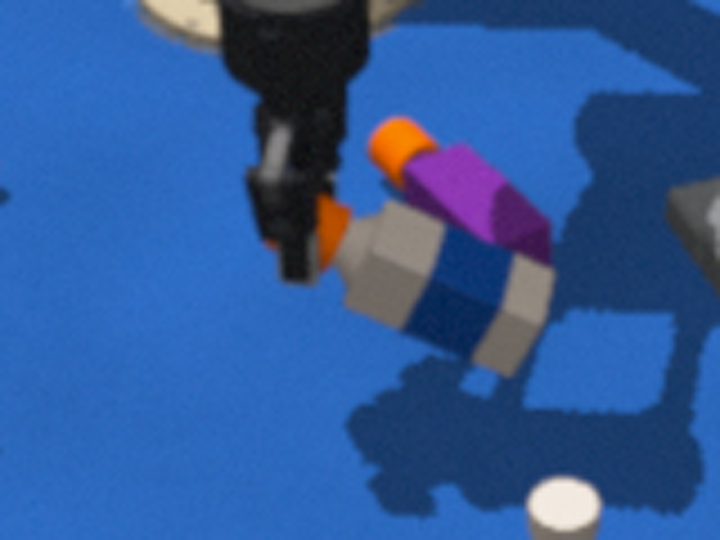

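It still holds at about 25° of tilt, with the base at about (510,330). I loosen it further.

Emit:
send_rows(series=[{"tx":0,"ty":0,"tz":0,"spin":0},{"tx":0,"ty":0,"tz":0,"spin":0},{"tx":0,"ty":0,"tz":0,"spin":0}], grip=143)

```text
t: 10.15
tcp_pos: [485.4, -48.1, 139.9]
orientation: [[0.372, 0.928, -0.0], [0.928, -0.372, -0.0], [-0.0, -0.0, -1.0]]
contact_force: [-0.2, 0.1, -3.4]
finger_gap: 0.442
```

```bash
python3 look.py s7 170 110
```

```text
10.15 [485.4  -48.05 139.87] [-0.17  0.11 -3.42] [-0.19  0.04 -0.02] 0.44227752044041235
```

View pics/s7.png

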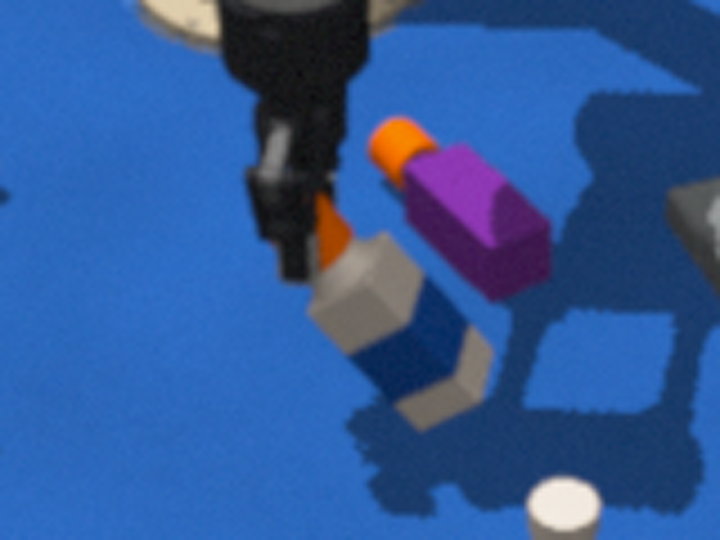

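The bottle has turned to about 55°, with its base at about (440,400). I continue in smaller steps.

Emit:
send_rows(series=[{"tx":0,"ty":0,"tz":0,"spin":0},{"tx":0,"ty":0,"tz":0,"spin":0},{"tx":0,"ty":0,"tz":0,"spin":0}], grip=142)

```text
t: 10.5
tcp_pos: [485.8, -48.0, 140.3]
orientation: [[0.372, 0.928, 0.001], [0.928, -0.372, -0.0], [0.0, 0.001, -1.0]]
contact_force: [0.4, -0.6, 0.2]
finger_gap: 0.442
```

```bash
python3 look.py s8 170 110
```

```text
10.5 [485.76 -48.03 140.3 ] [ 0.39 -0.64  0.2 ] [-0.05  0.07  0.01] 0.4422120648772598
```

View pics/s8.png

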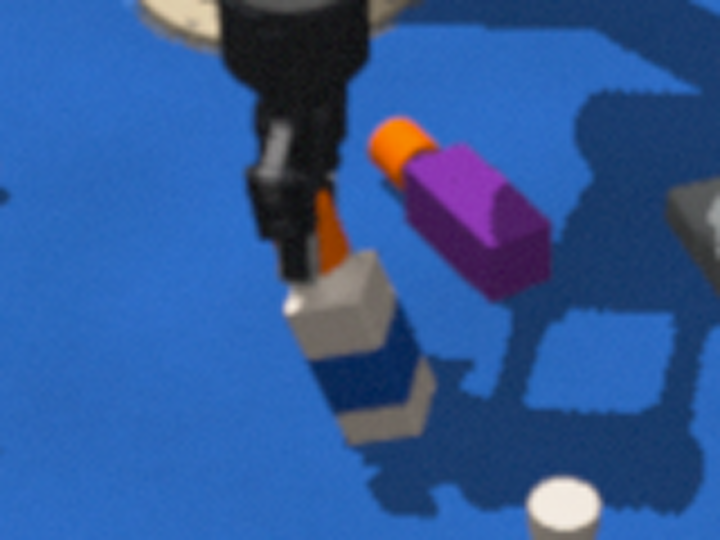

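The bottle is about 15–20° from vertical with its lower edge resting on the table, since the force reads about 0. I now draw the cap over the base.

Emit:
send_rows(series=[{"tx":0.25,"ty":0,"tz":-0.05,"spin":0},{"tx":0.25,"ty":0,"tz":-0.05,"spin":0},{"tx":0.25,"ty":0,"tz":0,"spin":0},{"tx":0.25,"ty":0,"tz":0,"spin":0},{"tx":0.25,"ty":0,"tz":0,"spin":0},{"tx":0.25,"ty":0,"tz":0,"spin":0},{"tx":0.25,"ty":0,"tz":0,"spin":0},{"tx":0.25,"ty":0,"tz":0,"spin":0},{"tx":0.25,"ty":0,"tz":0,"spin":0},{"tx":0.25,"ty":0,"tz":0,"spin":0},{"tx":0,"ty":0,"tz":0,"spin":0}])

```text
t: 11.65
tcp_pos: [495.1, -24.4, 140.9]
orientation: [[0.372, 0.928, 0.0], [0.928, -0.372, 0.0], [0.0, 0.0, -1.0]]
contact_force: [0.8, 0.4, 2.8]
finger_gap: 0.441
```

```bash
python3 look.py s9 170 110
```

```text
11.65 [495.11 -24.4  140.93] [0.83 0.39 2.75] [-0.06 -0.02  0.01] 0.44074876066474494
```

View pics/s9.png

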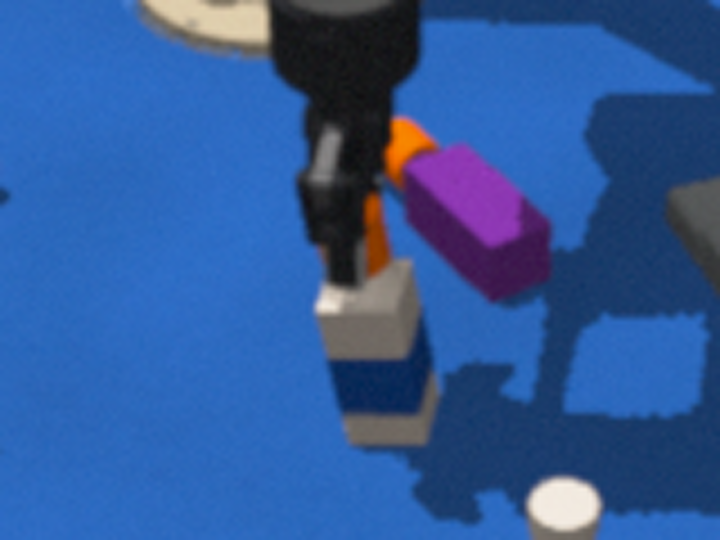

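The base stayed put and the tilt is down to about 7°. I'll work out the remaining offset from the base corners, at crop (350,445) and (432,443).

```bash
python3 - <<'E'
from h import *
np.set_printoptions(precision=1,suppress=True)
m=camera_model('scene'); s=get_state(); R=np.array(s['orientation'])
c=onplane(m,np.array([[348,445],[431,443],[438,390]])/4.5+[170,110],0)
print(c,[np.linalg.norm(c[0]-c[1]),np.linalg.norm(c[1]-c[2])]); print((c-s['tcp_pos'])@R)
# shoulder corners: at 100 height
c=onplane(m,np.array([[318,312],[408,314],[413,262]])/4.5+[170,110],99)
print((c-s['tcp_pos'])@R)
E
```

```text
[[515.3 -35.2   0. ]
 [523.5  10.9   0. ]
 [480.7  23.8   0. ]] [np.float64(46.858867228804414), np.float64(44.69187959197929)]
[[ -2.5  22.8 140.9]
 [ 43.4  13.3 140.9]
 [ 39.4 -31.2 140.9]]
[[-14.6  26.   41.9]
 [ 33.1  19.6  41.9]
 [ 27.6 -24.3  41.9]]
```

Emit:
send_rows(series=[{"tx":0.3,"ty":0,"tz":0,"spin":0},{"tx":0.3,"ty":0,"tz":0,"spin":0},{"tx":0.3,"ty":0,"tz":0.05,"spin":0},{"tx":0.3,"ty":0,"tz":0.05,"spin":0},{"tx":0.3,"ty":0,"tz":0.05,"spin":0},{"tx":0.3,"ty":0,"tz":0.05,"spin":0},{"tx":0,"ty":0,"tz":0,"spin":0},{"tx":0,"ty":0,"tz":0,"spin":0}])

```text
t: 12.5
tcp_pos: [501.7, -7.8, 139.0]
orientation: [[0.372, 0.928, 0.0], [0.928, -0.372, 0.0], [0.0, 0.0, -1.0]]
contact_force: [1.0, 0.7, 2.0]
finger_gap: 0.446
```

```bash
python3 look.py s10 170 110
```

```text
12.5 [501.69  -7.81 139.  ] [1.03 0.7  2.  ] [ 0.13 -0.09 -0.02] 0.4458741674805287
```

View pics/s10.png

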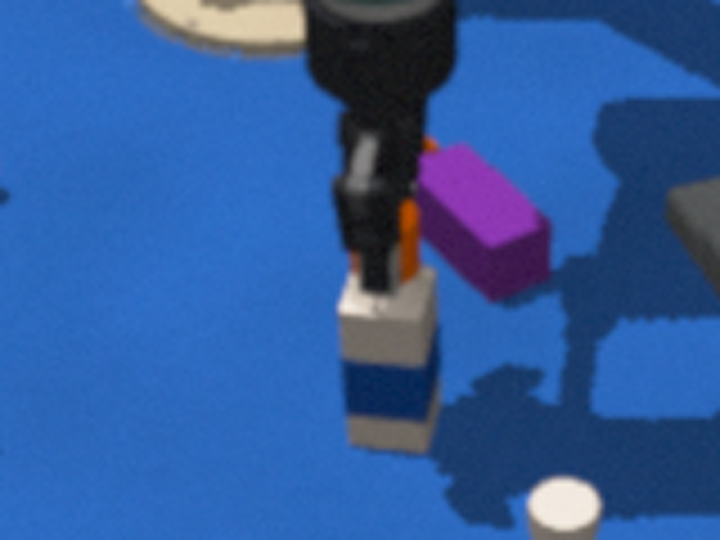

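It looks upright. I check with the corners: shoulder (340,315), (432,322), (437,272) and base (348,447), (430,452), (440,395).

```bash
python3 - <<'E'
from h import *
np.set_printoptions(precision=1,suppress=True)
m=camera_model('scene'); s=get_state(); R=np.array(s['orientation'])
c=onplane(m,np.array([[347,446],[429,452],[440,396]])/4.5+[170,110],0)
print(c,(c-s['tcp_pos'])@R)
d=onplane(m,np.array([[339,315],[431,322],[437,271]])/4.5+[170,110],100)
print(d,(d-s['tcp_pos'])@R); print('lean per 100mm',(d-c)[:,:2])
E
```

```text
[[516.  -35.9   0. ]
 [530.5   8.3   0. ]
 [486.   23.8   0. ]] [[-20.8  23.8 139. ]
 [ 25.7  20.7 139. ]
 [ 23.6 -26.3 139. ]]
[[519.8 -37.3 100. ]
 [535.8   9.4 100. ]
 [494.5  21.2 100. ]] [[-20.6  27.7  39. ]
 [ 28.7  25.2  39. ]
 [ 24.3 -17.5  39. ]]
lean per 100mm [[ 3.7 -1.3]
 [ 5.3  1.1]
 [ 8.4 -2.7]]
```

The lean is about 1–3°, well within stable range. I release gently.

Emit:
send_rows(series=[{"tx":0,"ty":0,"tz":0,"spin":0},{"tx":0,"ty":0,"tz":0,"spin":0}], grip=140)

```text
t: 12.75
tcp_pos: [501.2, -8.2, 138.7]
orientation: [[0.372, 0.928, -0.001], [0.928, -0.372, -0.0], [-0.0, -0.001, -1.0]]
contact_force: [0.3, -0.4, -0.4]
finger_gap: 0.452
```

Emit:
send_rows(series=[{"tx":0,"ty":0,"tz":0,"spin":0},{"tx":0,"ty":0,"tz":0,"spin":0},{"tx":0,"ty":0,"tz":0,"spin":0}], grip=132)

```text
t: 13.05
tcp_pos: [501.4, -8.1, 138.9]
orientation: [[0.372, 0.928, -0.0], [0.928, -0.372, 0.0], [-0.0, -0.0, -1.0]]
contact_force: [-0.6, -0.6, 0.6]
finger_gap: 0.485
```

Emit:
send_rows(series=[{"tx":0,"ty":0,"tz":0,"spin":0},{"tx":0,"ty":0,"tz":0,"spin":0},{"tx":0,"ty":0,"tz":0,"spin":0},{"tx":0,"ty":0,"tz":0,"spin":0},{"tx":0,"ty":0,"tz":0,"spin":0},{"tx":0,"ty":0,"tz":0,"spin":0}], grip=60)

```text
t: 13.65
tcp_pos: [501.6, -8.0, 139.0]
orientation: [[0.372, 0.928, 0.0], [0.928, -0.372, 0.0], [0.0, 0.0, -1.0]]
contact_force: [-0.7, -0.3, 0.1]
finger_gap: 0.764
```

```bash
python3 look.py s11 170 110; python3 - <<'E'
from h import *
im=read_camera('wrist'); cv2.imwrite('pics/w11.png',im[:,:,::-1])
E
```

```text
13.65 [501.59  -7.99 139.  ] [-0.7  -0.32  0.13] [ 0.02  0.02 -0.01] 0.763879295202103
```

View pics/s11.png

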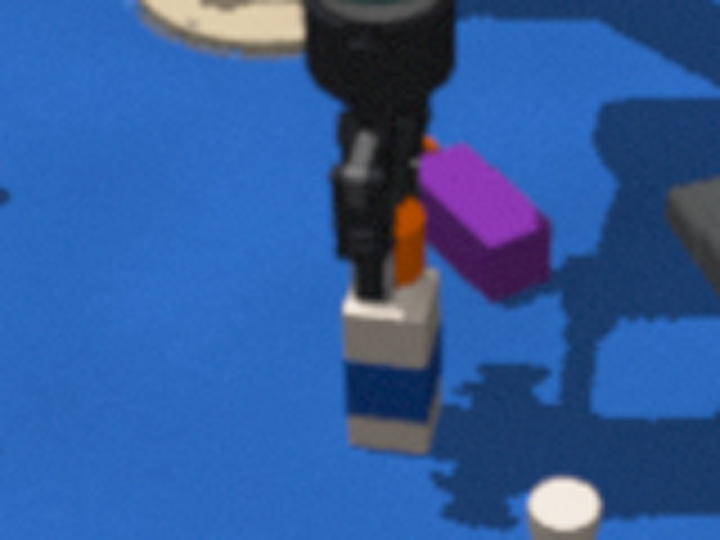

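View pics/w11.png

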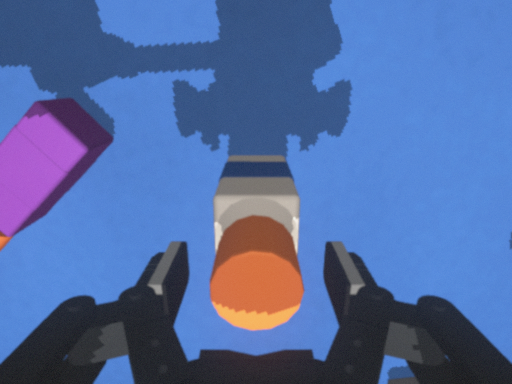

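The bottle stands free, and the cap is centred between the pads in the wrist view at (255,280). I grip it again, firmly, and lift.

Emit:
send_rows(series=[{"tx":0,"ty":0,"tz":0,"spin":0},{"tx":0,"ty":0,"tz":0,"spin":0},{"tx":0,"ty":0,"tz":0,"spin":0},{"tx":0,"ty":0,"tz":0,"spin":0},{"tx":0,"ty":0,"tz":0,"spin":0},{"tx":0,"ty":0,"tz":0,"spin":0},{"tx":0,"ty":0,"tz":0,"spin":0}], grip=190, grip_force=50)

```text
t: 14.45
tcp_pos: [501.9, -8.0, 139.2]
orientation: [[0.372, 0.928, 0.001], [0.928, -0.372, -0.0], [0.0, 0.001, -1.0]]
contact_force: [0.2, 0.3, 2.6]
finger_gap: 0.431
```

Emit:
send_rows(series=[{"tx":0,"ty":0,"tz":-0.5,"spin":0},{"tx":0,"ty":0,"tz":-0.8,"spin":0},{"tx":0,"ty":0,"tz":-1.0,"spin":0},{"tx":0,"ty":0,"tz":-1.2,"spin":0},{"tx":0,"ty":0,"tz":-1.5,"spin":0},{"tx":0,"ty":0,"tz":-1.5,"spin":0},{"tx":0,"ty":0,"tz":-1.5,"spin":0},{"tx":0,"ty":0,"tz":-1.5,"spin":0},{"tx":0,"ty":0,"tz":-1.5,"spin":0},{"tx":0,"ty":0,"tz":-1.0,"spin":0},{"tx":0,"ty":0,"tz":-0.5,"spin":0},{"tx":0,"ty":0,"tz":0,"spin":0}])

```text
t: 15.65
tcp_pos: [501.8, -8.1, 264.8]
orientation: [[0.372, 0.928, 0.001], [0.928, -0.372, -0.0], [0.0, 0.001, -1.0]]
contact_force: [-0.5, 0.6, -3.3]
finger_gap: 0.435
```

```bash
python3 look.py s12 170 80
```

```text
15.65 [501.84  -8.06 264.79] [-0.46  0.6  -3.32] [-0.02 -0.07 -0.06] 0.4347420902926596
```

View pics/s12.png

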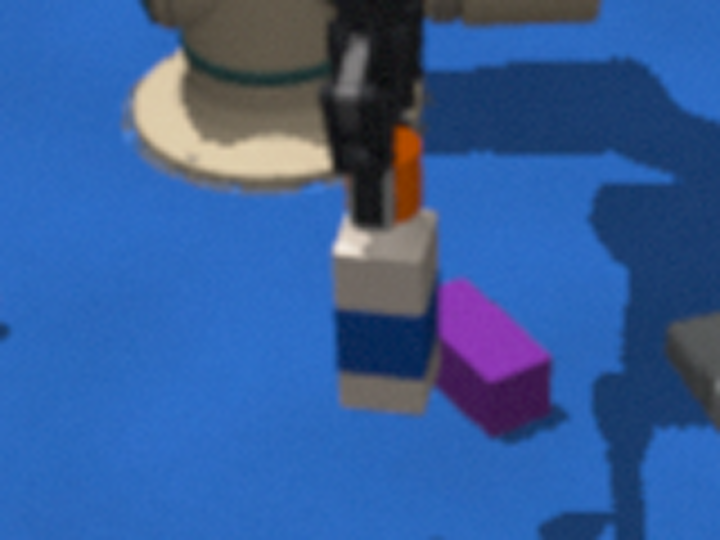

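The bottle hangs upright, with its base about 126 mm above the table. I go partway to the scale and look through the wrist camera.

Emit:
send_rows(series=[{"tx":1.0,"ty":-0.4,"tz":0,"spin":0},{"tx":1.7,"ty":-0.8,"tz":0,"spin":0},{"tx":1.7,"ty":-0.8,"tz":0,"spin":0},{"tx":1.7,"ty":-0.8,"tz":0,"spin":0},{"tx":1.7,"ty":-0.8,"tz":0,"spin":0},{"tx":1.7,"ty":-0.8,"tz":0,"spin":0},{"tx":1.7,"ty":-0.8,"tz":0,"spin":0},{"tx":1.0,"ty":-0.4,"tz":0,"spin":0},{"tx":0,"ty":0,"tz":0,"spin":0},{"tx":0,"ty":0,"tz":0,"spin":0},{"tx":0,"ty":0,"tz":0,"spin":0}])

```text
t: 16.8
tcp_pos: [494.9, 125.4, 263.8]
orientation: [[0.372, 0.928, -0.0], [0.928, -0.372, -0.001], [-0.001, -0.0, -1.0]]
contact_force: [-0.2, -0.2, -2.8]
finger_gap: 0.433
```

```bash
python3 - <<'E'
from h import *
s=get_state();print(s['t'],s['tcp_pos'],s['joint_vel'])
im=read_camera('wrist'); cv2.imwrite('pics/w13.png',im[:,:,::-1])
E
```

```text
16.8 [494.94519142 125.41033987 263.80712443] [-0.4332268  -0.04856059  0.06904702  0.17693338  0.00092907 -0.01582951]
```

View pics/w13.png

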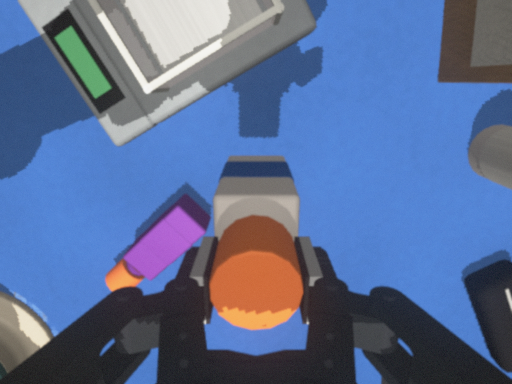

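The guard's right-hand rim corners appear at about (148,92) and (284,10). I compare them with the earlier estimate.

```bash
python3 - <<'E'
from h import *
np.set_printoptions(precision=1,suppress=True)
s=get_state();m=wristcam(s)
w=onplane(m,[[148,93],[285,11]],95);print(w,np.linalg.norm(w[0]-w[1]))
e=(w[1]-w[0])[:2];e/=np.linalg.norm(e);n=np.array([-e[1],e[0]])
print('centre',w.mean(0)[:2]+66*n)
R=np.array(s['orientation']);p=np.array(s['tcp_pos'])
for c in ([490.5,301.4],w.mean(0)[:2]+66*n): print(R.T@(np.r_[c,0]-p))
im=cv2.imread('pics/w13.png');cv2.imwrite('pics/c13.png',cv2.resize(im[0:150,80:320],None,fx=3,fy=3))
E
```

```text
[[436.5 228.1  95. ]
 [567.6 243.7  95. ]] 131.98543002198346
centre [494.3 301.4]
[161.8 -69.7 263.8]
[163.3 -66.2 263.8]
```

View pics/c13.png

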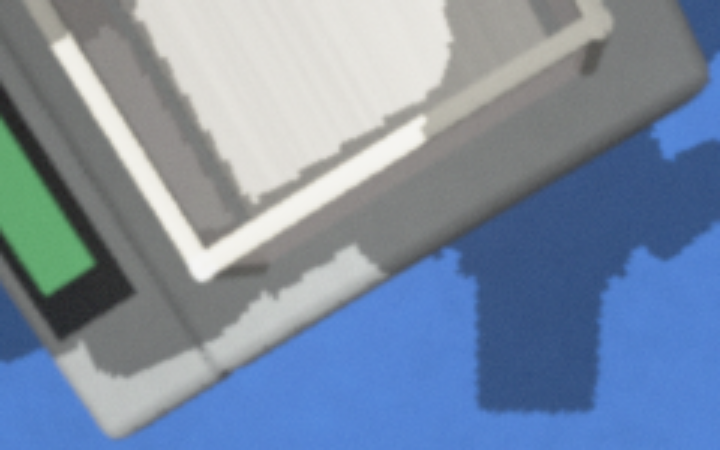

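Emit:
send_rows(series=[{"tx":1.0,"ty":-0.4,"tz":0,"spin":0},{"tx":1.7,"ty":-0.7,"tz":0,"spin":0},{"tx":1.8,"ty":-0.8,"tz":0,"spin":0},{"tx":1.9,"ty":-0.8,"tz":0,"spin":0},{"tx":1.9,"ty":-0.8,"tz":0,"spin":0},{"tx":1.9,"ty":-0.8,"tz":0,"spin":0},{"tx":1.9,"ty":-0.8,"tz":0,"spin":0},{"tx":1.8,"ty":-0.7,"tz":0,"spin":0},{"tx":1.5,"ty":-0.6,"tz":0,"spin":0},{"tx":0.85,"ty":-0.4,"tz":0,"spin":0},{"tx":0,"ty":0,"tz":0,"spin":0},{"tx":0,"ty":0,"tz":0,"spin":0},{"tx":0,"ty":0,"tz":0,"spin":0}])

```text
t: 18.15
tcp_pos: [492.3, 301.4, 264.0]
orientation: [[0.373, 0.928, -0.0], [0.928, -0.373, -0.001], [-0.001, 0.0, -1.0]]
contact_force: [0.2, 0.2, -2.0]
finger_gap: 0.432
```

```bash
python3 - <<'E'
from h import *
s=get_state();print(s['t'],s['tcp_pos'],s['joint_vel'])
for n in ('wrist','top','scene'):
    im=read_camera(n); cv2.imwrite(f'pics/{n}14.png',im[:,:,::-1])
    if n=='top': cv2.imwrite('pics/c14.png',cv2.resize(im[150:290,90:230],None,fx=4,fy=4)[:,:,::-1])
    if n=='scene': cv2.imwrite('pics/d14.png',cv2.resize(im[60:220,290:450],None,fx=3.7,fy=3.7)[:,:,::-1])
E
```

```text
18.15 [492.26095513 301.38678336 264.03313586] [-0.25727157 -0.1006915   0.06014503  0.16942998 -0.05485422  0.00171784]
```

View pics/c14.png

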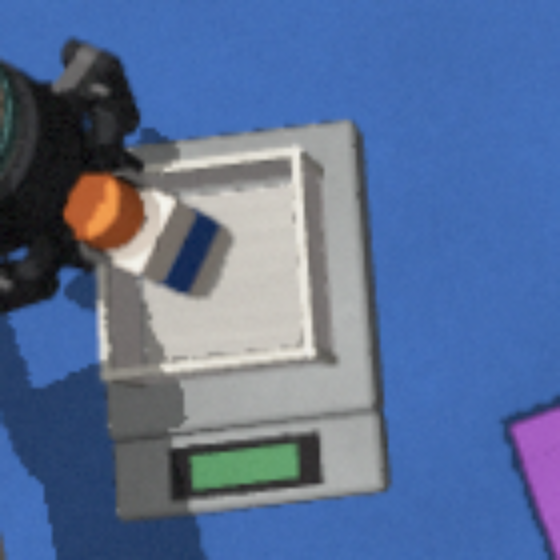

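View pics/d14.png

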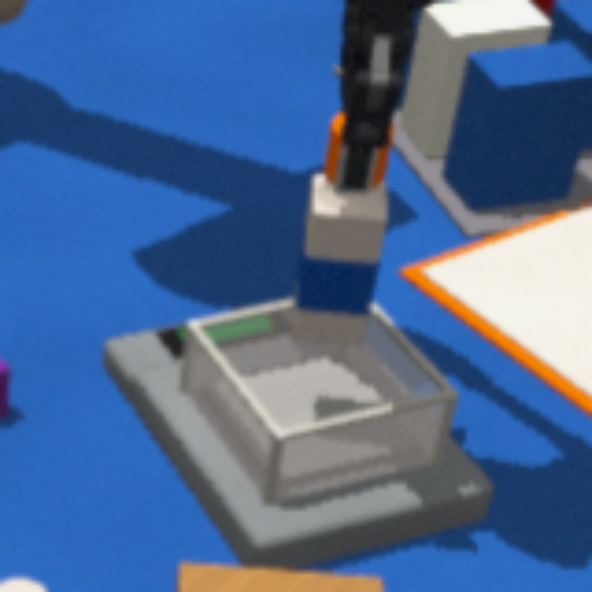

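The bottle hangs over the pan in both views. I lower it, slowing near the pan.

Emit:
send_rows(series=[{"tx":0,"ty":0,"tz":0.6,"spin":0},{"tx":0,"ty":0,"tz":0.8,"spin":0},{"tx":0,"ty":0,"tz":0.8,"spin":0},{"tx":0,"ty":0,"tz":0.8,"spin":0},{"tx":0,"ty":0,"tz":0.8,"spin":0},{"tx":0,"ty":0,"tz":0.8,"spin":0},{"tx":0,"ty":0,"tz":0.8,"spin":0},{"tx":0,"ty":0,"tz":0.8,"spin":0},{"tx":0,"ty":0,"tz":0.6,"spin":0},{"tx":0,"ty":0,"tz":0.4,"spin":0},{"tx":0,"ty":0,"tz":0.2,"spin":0},{"tx":0,"ty":0,"tz":0.1,"spin":0},{"tx":0,"ty":0,"tz":0,"spin":0},{"tx":0,"ty":0,"tz":0,"spin":0}])

```text
t: 19.7
tcp_pos: [492.5, 302.2, 189.3]
orientation: [[0.372, 0.928, 0.001], [0.928, -0.372, 0.0], [0.001, 0.0, -1.0]]
contact_force: [0.1, -0.2, -2.3]
finger_gap: 0.432
```

```bash
python3 look.py s15 290 60
```

```text
19.7 [492.46 302.25 189.34] [ 0.14 -0.22 -2.28] [ 0.02 -0.03 -0.02] 0.4317720179201415
```

View pics/s15.png

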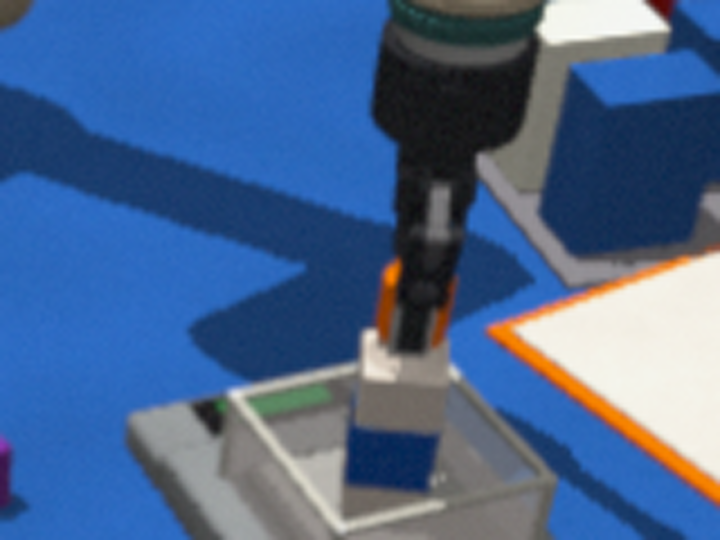

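It is inside the guard and still hanging, with the force at −2.3 N. I make the last millimetres slowly.

Emit:
send_rows(series=[{"tx":0,"ty":0,"tz":0.1,"spin":0},{"tx":0,"ty":0,"tz":0.1,"spin":0},{"tx":0,"ty":0,"tz":0.1,"spin":0},{"tx":0,"ty":0,"tz":0,"spin":0},{"tx":0,"ty":0,"tz":0,"spin":0}])

```text
t: 20.25
tcp_pos: [492.2, 302.2, 186.0]
orientation: [[0.372, 0.928, -0.0], [0.928, -0.372, 0.0], [0.0, -0.0, -1.0]]
contact_force: [-0.4, 0.3, -2.7]
finger_gap: 0.431
```

Emit:
send_rows(series=[{"tx":0,"ty":0,"tz":0.1,"spin":0},{"tx":0,"ty":0,"tz":0,"spin":0},{"tx":0,"ty":0,"tz":0,"spin":0}])

```text
t: 20.55
tcp_pos: [492.5, 302.3, 185.3]
orientation: [[0.372, 0.928, 0.001], [0.928, -0.372, 0.0], [0.001, 0.0, -1.0]]
contact_force: [-0.4, 0.5, -0.6]
finger_gap: 0.435
```

Emit:
send_rows(series=[{"tx":0,"ty":0,"tz":0.05,"spin":0},{"tx":0,"ty":0,"tz":0,"spin":0},{"tx":0,"ty":0,"tz":0,"spin":0}])

```text
t: 20.85
tcp_pos: [492.5, 302.3, 185.2]
orientation: [[0.372, 0.928, 0.001], [0.928, -0.372, 0.001], [0.001, 0.001, -1.0]]
contact_force: [-1.2, -0.8, 4.2]
finger_gap: 0.435
```

Emit:
send_rows(series=[{"tx":0,"ty":0,"tz":0,"spin":0},{"tx":0,"ty":0,"tz":0,"spin":0},{"tx":0,"ty":0,"tz":0,"spin":0}], grip=142, grip_force=20)

```text
t: 21.15
tcp_pos: [492.7, 302.3, 185.0]
orientation: [[0.372, 0.928, 0.001], [0.928, -0.372, 0.001], [0.001, 0.001, -1.0]]
contact_force: [0.1, -1.4, 4.1]
finger_gap: 0.441
```

Emit:
send_rows(series=[{"tx":0,"ty":0,"tz":0,"spin":0},{"tx":0,"ty":0,"tz":0,"spin":0}], grip=132)

```text
t: 21.35
tcp_pos: [491.9, 302.0, 183.9]
orientation: [[0.372, 0.928, -0.001], [0.928, -0.372, -0.0], [-0.001, -0.001, -1.0]]
contact_force: [-0.4, 0.5, -0.3]
finger_gap: 0.481
```

Emit:
send_rows(series=[{"tx":0,"ty":0,"tz":0,"spin":0},{"tx":0,"ty":0,"tz":0,"spin":0},{"tx":0,"ty":0,"tz":0,"spin":0},{"tx":0,"ty":0,"tz":0,"spin":0},{"tx":0,"ty":0,"tz":0,"spin":0},{"tx":0,"ty":0,"tz":0,"spin":0}], grip=50)

```text
t: 21.95
tcp_pos: [492.3, 302.2, 184.5]
orientation: [[0.372, 0.928, 0.0], [0.928, -0.372, 0.0], [0.0, 0.0, -1.0]]
contact_force: [-0.1, 0.1, 0.0]
finger_gap: 0.797
```

```bash
python3 look.py s16 290 60; python3 - <<'E'
from h import *
im=read_camera('wrist'); cv2.imwrite('pics/w16.png',im[:,:,::-1])
E
```

```text
21.95 [492.28 302.17 184.53] [-0.13  0.11  0.04] [-0.06  0.03 -0.03] 0.7972894493849667
```

View pics/s16.png

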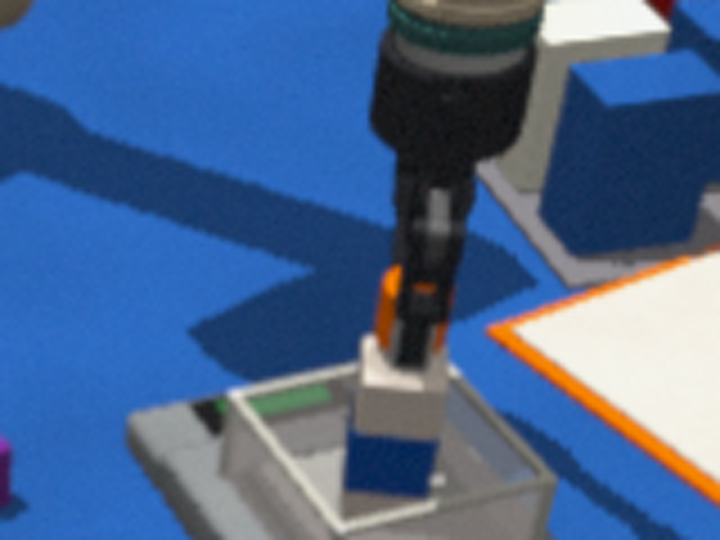

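View pics/w16.png

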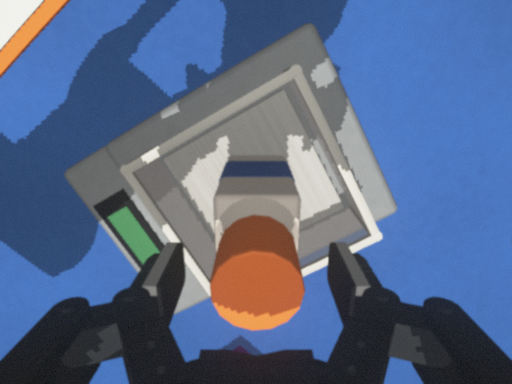

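The bottle stands free on the pan, with the cap centred between the open pads at about (256,280). I back off straight up.

Emit:
send_rows(series=[{"tx":0,"ty":0,"tz":0,"spin":0},{"tx":0,"ty":0,"tz":0,"spin":0},{"tx":0,"ty":0,"tz":-0.6,"spin":0},{"tx":0,"ty":0,"tz":-1.0,"spin":0},{"tx":0,"ty":0,"tz":-1.4,"spin":0},{"tx":0,"ty":0,"tz":-1.5,"spin":0},{"tx":0,"ty":0,"tz":-1.5,"spin":0},{"tx":0,"ty":0,"tz":-1.5,"spin":0},{"tx":0,"ty":0,"tz":-1.5,"spin":0},{"tx":0,"ty":0,"tz":-1.0,"spin":0},{"tx":0,"ty":0,"tz":0,"spin":0}], grip=0)

```text
t: 23.15
tcp_pos: [493.1, 302.6, 286.8]
orientation: [[0.372, 0.928, 0.004], [0.928, -0.372, 0.002], [0.003, 0.003, -1.0]]
contact_force: [1.2, -0.6, -0.2]
finger_gap: 1.002
```

Emit:
send_rows(series=[{"tx":-1.5,"ty":0.5,"tz":0,"spin":0},{"tx":-2.5,"ty":0.8,"tz":0,"spin":0},{"tx":-3.0,"ty":1.0,"tz":0,"spin":0},{"tx":-3.2,"ty":1.0,"tz":0,"spin":0},{"tx":-3.2,"ty":1.0,"tz":0,"spin":0},{"tx":-3.2,"ty":1.0,"tz":0,"spin":0},{"tx":-3.2,"ty":1.0,"tz":0,"spin":0},{"tx":-3.2,"ty":1.0,"tz":0,"spin":0},{"tx":-3.2,"ty":1.0,"tz":0,"spin":0},{"tx":-3.2,"ty":1.0,"tz":0,"spin":0},{"tx":-3.2,"ty":1.0,"tz":0,"spin":0},{"tx":-3.2,"ty":1.0,"tz":0,"spin":0},{"tx":-3.2,"ty":1.0,"tz":0,"spin":0},{"tx":-3.0,"ty":1.0,"tz":0,"spin":0},{"tx":-2.5,"ty":0.8,"tz":0,"spin":0},{"tx":-1.0,"ty":0.5,"tz":0,"spin":0},{"tx":0,"ty":0,"tz":0,"spin":0},{"tx":0,"ty":0,"tz":0,"spin":0},{"tx":0,"ty":0,"tz":0,"spin":0}], grip=255)

```text
t: 25.05
tcp_pos: [458.4, -173.2, 284.3]
orientation: [[0.371, 0.929, -0.0], [0.929, -0.371, 0.001], [0.001, -0.001, -1.0]]
contact_force: [-0.5, -0.0, -0.9]
finger_gap: -0.004
```

```bash
python3 - <<'E'
from h import *
np.set_printoptions(precision=2,suppress=True)
s=get_state();print(s['t'],s['tcp_pos'],s['joint_vel'],s['finger_gap'],s['joints']); R=np.array(s['orientation']);p=np.array(s['tcp_pos'])
m=wristcam(s)
im=read_camera('wrist'); cv2.imwrite('pics/w17.png',im[:,:,::-1])
st=mask(im,(55,100,50),(85,255,255))[2];print(st)
for a in st: 
    w=onplane(m,[a[1]],66)[0];print(w,R.T@(w-p))
print(R.T@(np.array([451,-292.5,66])-p))
im=read_camera('top'); cv2.imwrite('pics/c17.png',cv2.resize(im[150:290,90:230],None,fx=4,fy=4)[:,:,::-1])
E
```

```text
25.05 [ 458.37 -173.24  284.31] [ 0.43 -0.11 -0.16 -0.14 -0.06 -0.09] -0.004430993624220255 [-28.87   7.54  93.11   0.04  79.39  -7.12]
[(498, [293.1, 254.5], [277, 240, 28, 31])]
[ 457.89 -291.91   66.  ] [-110.56   43.73  218.19]
[-113.66   37.54  218.19]
```

View pics/w17.png

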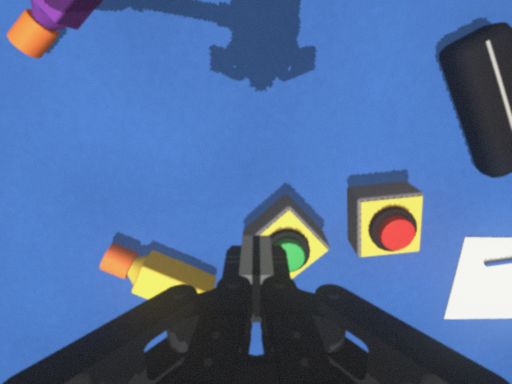

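View pics/c17.png

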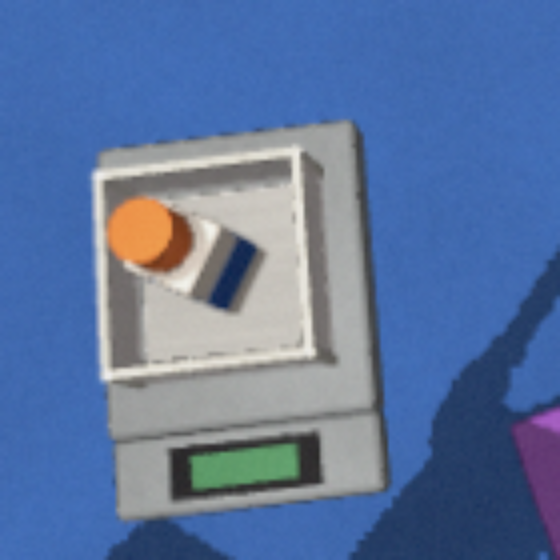

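The top view confirms the bottle is standing alone inside the guard. In the wrist view, green is at about (287,253) and red at (395,228). I check the bottle's axis position numerically while moving above green.

Emit:
send_rows(series=[{"tx":-1.0,"ty":0.3,"tz":1.0,"spin":0},{"tx":-1.5,"ty":0.5,"tz":1.5,"spin":0},{"tx":-1.8,"ty":0.6,"tz":1.8,"spin":0},{"tx":-1.8,"ty":0.6,"tz":1.8,"spin":0},{"tx":-1.8,"ty":0.6,"tz":1.8,"spin":0},{"tx":-1.6,"ty":0.55,"tz":1.8,"spin":0},{"tx":-1.2,"ty":0.4,"tz":1.5,"spin":0},{"tx":-0.65,"ty":0.2,"tz":1.3,"spin":0},{"tx":0,"ty":0,"tz":1.0,"spin":0},{"tx":0,"ty":0,"tz":1.0,"spin":0},{"tx":0,"ty":0,"tz":1.0,"spin":0},{"tx":0,"ty":0,"tz":1.0,"spin":0},{"tx":0,"ty":0,"tz":0,"spin":0},{"tx":0,"ty":0,"tz":0,"spin":0}])

```text
t: 26.55
tcp_pos: [451.3, -293.5, 119.5]
orientation: [[0.371, 0.928, 0.0], [0.928, -0.371, 0.0], [0.0, -0.0, -1.0]]
contact_force: [0.5, 0.4, 0.6]
finger_gap: -0.0
```

```bash
python3 - <<'E'
from h import *
np.set_printoptions(precision=2,suppress=True)
s=get_state();print(s['t'],s['tcp_pos'],s['contact_force'])
im=read_camera('scene'); cv2.imwrite('pics/s18.png',cv2.resize(im[110:230,70:230],None,fx=4.5,fy=4.5,interpolation=cv2.INTER_CUBIC)[:,:,::-1])
cv2.imwrite('pics/s18b.png',cv2.resize(im[100:220,300:460],None,fx=4.5,fy=4.5,interpolation=cv2.INTER_CUBIC)[:,:,::-1])
T=camera_model('top')
f=lambda a:np.array(a,float)/4+[90,150]-.4
print('cap',onplane(T,f([[140,233]]),196),'base corners',onplane(T,f([[234,312],[266,250],[196,298]]),46))
E
```

```text
26.55 [ 451.31 -293.53  119.46] [0.49 0.37 0.6 ]
cap [[491.3  303.62 196.  ]] base corners [[466.15 295.29  46.  ]
 [507.65 276.64  46.  ]
 [475.18 321.44  46.  ]]
```

View pics/s18.png

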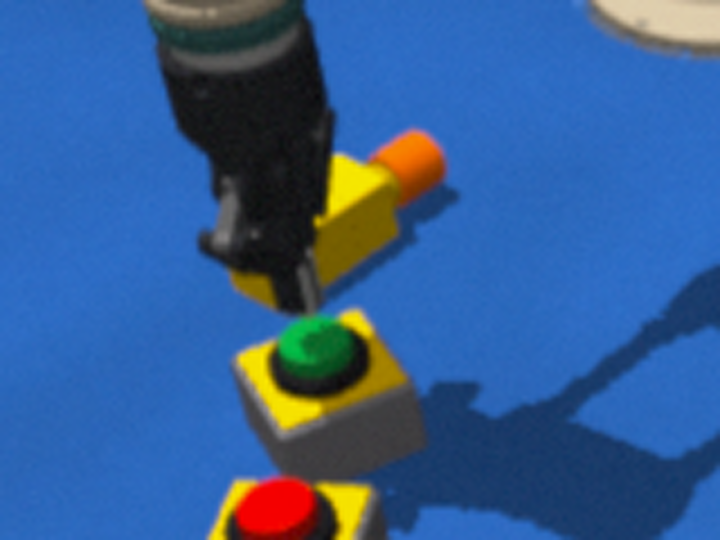

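View pics/s18b.png

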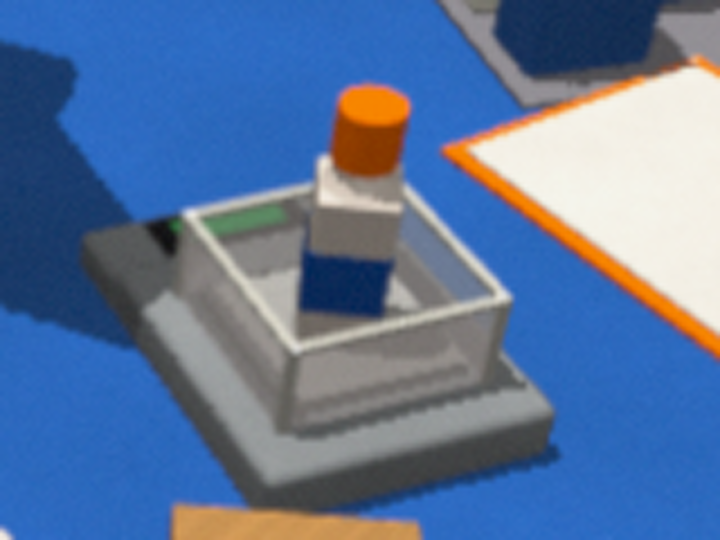

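The bottle stands upright on the pan: the cap axis is at (491,304), against a pan centre of about (492,301). The closed fingertips are above the green button, so I descend to contact.

Emit:
send_rows(series=[{"tx":0,"ty":0,"tz":0.6,"spin":0},{"tx":0,"ty":0,"tz":0.6,"spin":0},{"tx":0,"ty":0,"tz":0.6,"spin":0},{"tx":0,"ty":0,"tz":0.4,"spin":0},{"tx":0,"ty":0,"tz":0.2,"spin":0},{"tx":0,"ty":0,"tz":0.2,"spin":0},{"tx":0,"ty":0,"tz":0.1,"spin":0},{"tx":0,"ty":0,"tz":0,"spin":0},{"tx":0,"ty":0,"tz":0,"spin":0}])

```text
t: 27.5
tcp_pos: [451.0, -293.6, 93.1]
orientation: [[0.372, 0.928, -0.0], [0.928, -0.372, 0.0], [0.0, -0.0, -1.0]]
contact_force: [-1.7, 1.0, 5.6]
finger_gap: -0.004
```

```bash
python3 look.py s19 70 110
```

```text
27.5 [ 451.03 -293.64   93.05] [-1.7   1.02  5.57] [0.27 0.27 0.02] -0.003545709859799358
```

View pics/s19.png

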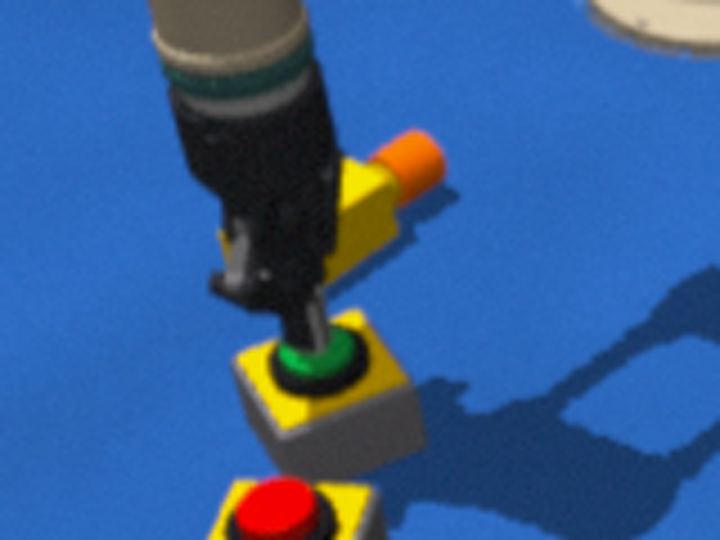

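Contact is made in the middle of the green button, with 5.6 N. I press on in small steps.

Emit:
send_rows(series=[{"tx":0,"ty":0,"tz":0.15,"spin":0},{"tx":0,"ty":0,"tz":0.15,"spin":0},{"tx":0,"ty":0,"tz":0.1,"spin":0},{"tx":0,"ty":0,"tz":0,"spin":0},{"tx":0,"ty":0,"tz":0,"spin":0}])

```text
t: 28.05
tcp_pos: [451.1, -293.7, 90.9]
orientation: [[0.372, 0.928, 0.001], [0.928, -0.372, -0.001], [-0.0, 0.001, -1.0]]
contact_force: [-3.2, 3.6, 18.5]
finger_gap: -0.003
```

```bash
python3 - <<'E'
from h import *
s=get_state();print(s['t'],s['tcp_pos'],s['contact_force'],s['ft_torque'])
im=read_camera('scene'); a=cv2.imread('pics/scene0.png')
c=[cv2.resize(i[165:255,110:170],None,fx=6,fy=6,interpolation=cv2.INTER_CUBIC) for i in (a,im[:,:,::-1])]
cv2.imwrite('pics/s20.png',np.hstack(c))
E
```

```text
28.05 [ 451.06034121 -293.68325042   90.905865  ] [-3.20668447  3.58582212 18.52257318] [0.59420401 0.749869   0.0138357 ]
```

View pics/s20.png

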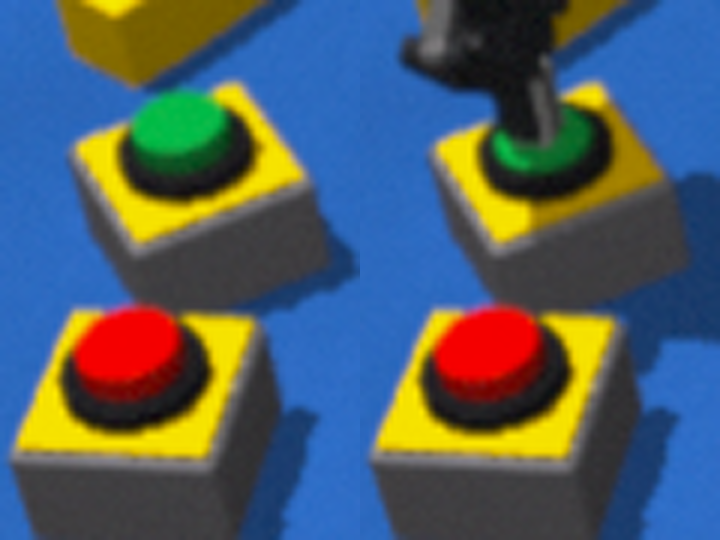

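On the right the green button is clearly sunk compared with the left (before), and red is untouched. I press slightly more to be sure and hold for over a second.

Emit:
send_rows(series=[{"tx":0,"ty":0,"tz":0.1,"spin":0},{"tx":0,"ty":0,"tz":0,"spin":0},{"tx":0,"ty":0,"tz":0,"spin":0},{"tx":0,"ty":0,"tz":0,"spin":0},{"tx":0,"ty":0,"tz":0,"spin":0},{"tx":0,"ty":0,"tz":0,"spin":0},{"tx":0,"ty":0,"tz":0,"spin":0},{"tx":0,"ty":0,"tz":0,"spin":0},{"tx":0,"ty":0,"tz":0,"spin":0},{"tx":0,"ty":0,"tz":0,"spin":0},{"tx":0,"ty":0,"tz":0,"spin":0},{"tx":0,"ty":0,"tz":0,"spin":0},{"tx":0,"ty":0,"tz":0,"spin":0},{"tx":0,"ty":0,"tz":0,"spin":0}])

```text
t: 29.5
tcp_pos: [451.1, -293.7, 90.8]
orientation: [[0.372, 0.928, 0.001], [0.928, -0.372, -0.001], [-0.0, 0.001, -1.0]]
contact_force: [-5.3, 3.7, 23.1]
finger_gap: -0.002
```

```bash
python3 look.py s21 70 110
```

```text
29.5 [ 451.07 -293.68   90.81] [-5.3   3.68 23.09] [ 0.74  0.95 -0.02] -0.002355063297462886
```

Emit:
send_rows(series=[{"tx":0,"ty":0,"tz":-0.4,"spin":0},{"tx":0,"ty":0,"tz":-0.6,"spin":0},{"tx":0,"ty":0,"tz":-1.0,"spin":0},{"tx":0,"ty":0,"tz":-1.5,"spin":0},{"tx":0,"ty":0,"tz":-2.0,"spin":0},{"tx":0,"ty":0,"tz":-2.0,"spin":0},{"tx":0,"ty":0,"tz":-2.0,"spin":0},{"tx":0,"ty":0,"tz":-1.0,"spin":0},{"tx":0,"ty":0,"tz":0,"spin":0},{"tx":0,"ty":0,"tz":0,"spin":0},{"tx":0,"ty":0,"tz":0,"spin":0}])

```text
t: 30.65
tcp_pos: [450.6, -293.3, 191.3]
orientation: [[0.372, 0.928, -0.002], [0.928, -0.372, 0.002], [0.001, -0.002, -1.0]]
contact_force: [0.6, -0.4, -0.2]
finger_gap: -0.002
```

```bash
python3 - <<'E'
from h import *
s=get_state();print(s['t'],s['tcp_pos'],s['contact_force'])
im=read_camera('scene')[:,:,::-1]; a=cv2.imread('pics/scene0.png')
c=[cv2.resize(i[165:255,110:170],None,fx=4,fy=4,interpolation=cv2.INTER_CUBIC) for i in (a,im)]
c.append(cv2.resize(im[105:195,330:390],None,fx=4,fy=4,interpolation=cv2.INTER_CUBIC))
cv2.imwrite('pics/s22.png',np.hstack(c))
d=cv2.absdiff(a,im)[200:320,100:400].max(2); print('changed px bystander area',int((d>60).sum()))
E
```

```text
30.65 [ 450.64910451 -293.32918513  191.25521479] [ 0.64543854 -0.38242516 -0.22619325]
changed px bystander area 2078
```

View pics/s22.png

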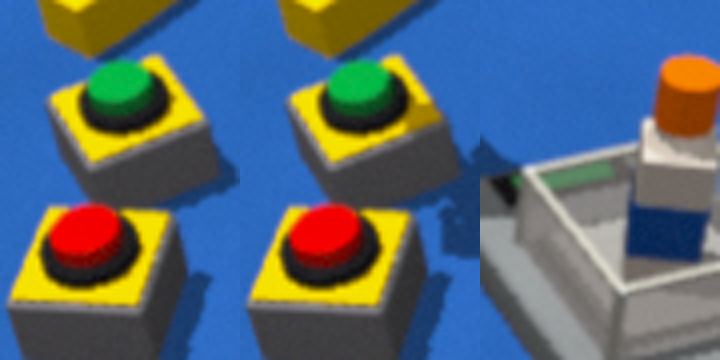

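View pics/s21.png

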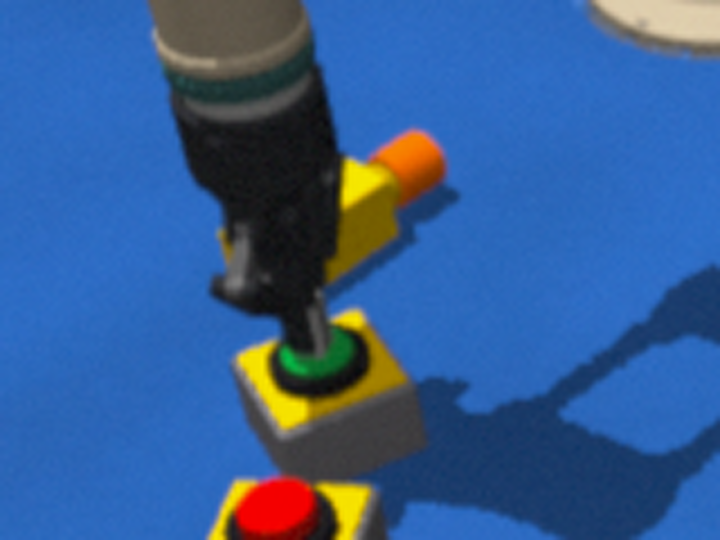

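The press was against the hard stop: force rose from 18 to 23 N with only 0.1 mm of motion, held for about 2 s. Both buttons are up again and the bottle stands on the pan. I make one bystander check and hand in.

```bash
python3 - <<'E'
from h import *
S=read_camera('scene');S0=cv2.imread('pics/scene0.png')[:,:,::-1].copy()
g=lambda i:cv2.cvtColor(np.ascontiguousarray(i),cv2.COLOR_RGB2GRAY)
for n,(x,y,w,h) in {'spray':(276,216,34,78),'pouch':(135,260,88,52),'carton':(332,210,64,72)}.items():
    r=cv2.matchTemplate(g(S)[y-8:y+h+8,x-8:x+w+8],g(S0)[y:y+h,x:x+w],cv2.TM_CCOEFF_NORMED);v=cv2.minMaxLoc(r);print(n,round(v[1],3),v[3][0]-8,v[3][1]-8)
s=get_state();print(s['t'],s['contact_force'],np.abs(s['joint_vel']).max())
print(job_done())
E
```

```text
spray 0.999 0 0
pouch 0.997 0 0
carton 0.999 0 0
30.75 [ 0.56537269 -0.39938945  0.35024728] 0.36472637482682935
the job is handed in; nothing more can be done
None
```

I completed every step and handed the job in at 30.75 s of the 64 s limit. No verdict is reported.

**What I did**
- I gripped the white and blue bottle by its orange cap where it lay. Loosening the grip in steps let it swing down in the fingers, and I drew it upright over its base and let go.
- I took it again by the cap with 50 N and lifted it upright. I then set it inside the guard on the pan, released it and backed off straight up.
- I pressed the green button with shut fingers to its hard stop (about 18–23 N), held it for about 2 s and released it.

**What the last checks showed**
- **Bottle on the pan:** it stands free. Its cap axis is at about (491, 304) mm, against a pan centre of about (492, 301) mm. A rough estimate from the base corners was about 5 mm off that, well inside the 30 mm limit.
- **Buttons:** in the scene view, both look the same as at the start.
- **Bystanders:** the spray bottle, pouch and carton show no shift at all in the scene view.
- **Arm:** it hovers clear of everything, with contact force near zero.

**What went wrong or disagreed**
- The first two move calls were refused as invalid input, and nothing moved.
- My first arc to stand the bottle up lifted it clear of the table instead of pivoting it, so I switched to loosening the grip.
- One corner check before the first release suggested a lean of about 3°. That was within my calibration error, and the bottle stood on its own afterwards.

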